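# Load the tabletop smoker and start it

### The job

Get the tabletop smoker going: draw back the bolt on its front rim, slide the lid fully open, and set every tomato and garlic bulb on the rack inside, leaving the lemons where they lie. Then slide the lid fully shut and push the bolt fully home so that it locks the lid. After that turn the red vent handle a quarter turn to fully open, and last of all wind the red kitchen timer on the smoker clockwise, a part turn at a time, right up to its stop.

Things in the scene. Friction and masses are not known exactly. Their poses are not given: they have to be found in the camera images.
- smoker: Fixed steel tabletop smoker, 250 mm deep (x) by 435 mm wide (y), 136 mm high without its controls. Origin: centre of its underside; x to the back, y to the left, z up; level, turned by its yaw. Right part: the chamber under the sliding lid. Left part (y = 4 to 219 mm): a dark closed housing, roof at z = 136 mm, into which the lid slides; timer and vent stand on the roof.
- rack (a point): Centre of the chamber's rack, on its upper surface: smoker frame (0, -101, 40) mm, same axes. Inside, the chamber is 230 mm (smoker x = -115 to 115) by 210 mm (y = -206 to 4); walls 10 mm thick, rim at z = 112 mm, 73 mm between rack and lid: one layer fits. The fully open lid leaves the right 162 mm (y = -206 to -44) clear.
- lid_grip (a point): Middle of the lid's dark wooden handle: a bar 90 mm long (smoker x), 12 mm wide (y), 14 mm high, its underside 22 mm above the lid's plate, on two thin posts. Lid shut: at smoker (0, -222, 148) mm; fully open: (0, -32, 148), 36 mm from the housing, whose roof is 5 mm lower than the bar's underside. The plate ends 12 mm right of the bar.
- smoker_lid (a joint): Lid slide, m: 0 fully shut, 0.190 fully open; the lid moves along the smoker's +y to open, straight and level. Friction about 3 N; stays where it is left. While the bolt is home it is held shut, with about 4 mm of play.
- bolt_knob (a point): Middle of the bolt's upright black knob: 16 mm diameter, 26 mm high (z = 142 to 168 mm), grip point z = 157 mm. Home at smoker (-147, -205, 157) mm, drawn back at (-171, -205, 157). The steel ledge under it is at z = 112 mm; two low guides beside it reach z = 134 mm.
- lid_bolt (a joint): Bolt slide, m: 0 home (its round rod stands between the two keeper posts on the lid's front edge and holds the lid), 0.024 fully drawn back (free from about 0.016). Draws back along the smoker's -x, towards the robot; friction about 2 N; stays where it is left. With the lid not quite shut it strikes a keeper post.
- vent_grip (a point): Middle of the red vent handle, on its upright axis: a bar 68 mm long, 10 mm wide, 22 mm high (z = 159 to 181 mm), on a steel stack of 29 mm radius whose top is at z = 154 mm; smoker frame (58, 105, 172) mm.
- vent_damper (a joint): Vent handle, rad: 0 closed, bar along the smoker's y (blades cover the stack's two dark openings), 1.571 fully open, bar along the smoker's x. Opens counterclockwise seen from above; stop at each end; stiff (0.06 N m), stays where it is left.
- timer_wing (a point): Middle of the grip wing on the red cap of the wind-up kitchen timer, on its upright axis: wing 52 mm long, 17 mm thick, 18 mm high (z = 181 to 199 mm); smoker frame (-55, 135, 190) mm. The timer, 63 mm across, is fixed on the housing's roof.
- timer_dial (a joint): Timer cap, rad: 0 run down, 5.76 fully wound at the stop; grows clockwise seen from above. At 0 the wing lies along the smoker's y. Friction 0.09 N m and a spring that pulls back 0.01 N m per rad; friction holds it where it is left.
- tomato_a: A loose red tomato with a green stalk, 65 mm across, 66 mm high, 0.12 kg. Origin: centre of its underside as it stands, z axis up through its top, so its middle lies 33 mm along its own z. May be absent (None).
- tomato_b: A loose red tomato with a green stalk, 65 mm across, 66 mm high, 0.12 kg. Origin: centre of its underside as it stands, z axis up through its top, so its middle lies 33 mm along its own z. May be absent (None).
- garlic_a: A loose white garlic bulb, 60 mm across low down, tapering to a point, 59 mm high, 0.04 kg; hold it low. Origin: centre of its underside as it stands, z axis up through its top, so its middle lies 24 mm along its own z. May be absent (None).
- garlic_b: A loose white garlic bulb, 60 mm across low down, tapering to a point, 59 mm high, 0.04 kg; hold it low. Origin: centre of its underside as it stands, z axis up through its top, so its middle lies 24 mm along its own z. May be absent (None).
- lemon_a: A loose yellow lemon, 78 x 55 x 56 mm, lying among the food; not to be smoked. Origin: centre of its underside.
- lemon_b: A second loose yellow lemon, 76 x 56 x 55 mm, farther left; not to be smoked. Origin: centre of its underside.
There are look-alikes about, which are no part of the job. What is shaped like the garlic_b but purple or turquoise is not meant.

How it is judged:
By the outcome, as a careful person would: the job done as asked, in the order asked, and still so for the second after the job is handed in, with the robot touching nothing.
Of tomato_a, tomato_b, garlic_a, garlic_b only 2 to 4 are there at a start; the rules pass over those that are not, and their reading is None.
At some moment in a run one of tomato_a, tomato_b, garlic_a, garlic_b may be knocked a few centimetres aside while the robot is not near it.
Once in a run the grip may slacken for a moment while it holds something.
It also fails if it takes over 210 s, if anything falls off the work surface, if the arm or the gripper's body presses on something with over 40 N, if the wrist force passes 120 N, or if a joint passes its speed limit or range.

### The arm

A 6-joint arm with a two-finger parallel gripper is mounted at the origin on a cart in front of the work surface, level with it; the furniture and walls round the work are solid. World frame = base frame: x ahead of the robot, y to its left, z up, the work surface at z = 0. Lengths are in mm, angles in rad, forces in N, time in s.
With the tool pointing down it reaches from about 350 to 975 mm from the base axis. Payload 4.9 kg.
Tool frame: the origin (TCP) lies between the finger pads; the fingertips stand 25 mm ahead of it and the grasp point (between the pads) lies 6 mm ahead of it; z points along the fingers, y is the line along which they close (so a half turn about z gives the same grasp; the last joint's range is limited). The gripper opens to 85 mm and grips with 20 to 120 N. Pads are 22 mm wide; open, the fingers measure 114 mm over their backs; the gripper's body (76 mm by 85 mm) begins 54 mm behind the grasp point. The pads swing forward as they close: fully open they stand 13 mm farther back than shut.
Start: joints at [1.057, 0.053, 1.613, -0, 1.476, -0.119], TCP at [240.378, 576.906, 256.304] pointing down, gripper open.
Joint ranges: [-3.01, 3.01], [-1.01, 2.22], [0.06, 2.58], [-1.02, 4.17], [0.09, 2.62], [-3.14, 3.14]. Speed limits (rad/s): [2.57, 2.57, 3.14, 3.14, 3.14, 3.14].

### API

Orientations are given as [roll, pitch, yaw] about the fixed x, y, z axes, in that order (R = Rz(yaw) Ry(pitch) Rx(roll)).
In Python, from workcell import * gives the robot as it stands. The module is installed in compiled form; this text tells all that it offers.
- The arm moves only by the tool arm_command, never from a script. Its argument "targets" is a list of rows, each an object with "linear": the shift along the tool's x, y, z in mm, a list of three; "rotation": the turn, a rotation vector about the tool's x, y, z in degrees, a list of three; "hand": the closure, from -1 (fully open) to 1 (shut). A call has 1 to 5 rows; each row shifts and turns the commanded pose from where the row before left it, along the tool's axes as they then stand; what a row does not reach is not made up. A row lasts 1/10 s, in which the tool goes at most 50 mm and 8.59 degrees, less where a joint would pass 70% of its speed; a pose out of reach is approached as far as the arm can. A call is refused whole if a number of a shift passes 50 or a number of a turn 8.59, either way. A call with a gripper value outside its range is refused whole. The fingers move at their own pace and stop on an object; "newtons" is the grip in N (left out, the last holds). Time passes only in rows, so rows that do not move let the fingers close. It gives the time, the measured TCP pose, the force, the opening and the grip force at its end, in the units of the state.
- read_state(): the state, without advancing time (a new reading comes with each control period).
- camera(name): name is "scene" or "top" or "wrist"; returns a dict with "frame" (400x640x3 uint8, red, green, blue), "fx", "fy", "cx", "cy" (pixels), "R" (3x3) and "t" (3): a world point X has camera coordinates R X + t; the wrist camera has in their place "mount" (4x4, takes a point from camera to tool coordinates, whose origin is the TCP and whose axes are the flange's). Camera axes: x right, y down, z forward; pixel columns grow to the right and rows downward; lengths in mm; the calibration is good to about 2 mm. A picture is of the moment at which its call begins: read the wrist's pose just before it. There is no depth.
- job_done(): hands the job in; it is judged then, once.
Trained networks look in the newest picture that a camera, given by its name, has taken for a name from the list of things; names that differ only in an ending like _2 or _b are one class to them, and where a whole thing is asked for, a point or a joint stands for the part that bears it (a point fixed in the world has none). Each returns a list of dicts, best first, with "confidence" (0 to 1); they miss things now and then, are a little off and sometimes report something else, mostly with a low value. They report only what shows in the picture. A call takes as long as a camera call. They do not tell look-alikes from the thing itself.
- search_frame(camera, query): "at" ([x, y, z] in mm, in the coordinates of the camera as it stood for that picture, good to about 4 mm: the middle of the surface that is visible of it).
The state is a dict: "clock": time; "q": joint angles; "dq": joint speeds; "joint_torque": joint torques, N m; "tool_pos": TCP position; "ee_rot": TCP orientation; "ft_force": force on the tool from outside, world axes, zero at the start; "torque": the same for the moment, N m; "grip_width": opening from 0.0 (shut) to 1.0 (fully open); "grasp_force": force on a finger pad.
Only numpy, scipy, OpenCV 4.12 (cv2) and the standard library are available. Lean on these libraries where they do the work, as an engineer would, in place of code of your own. Each camera call takes 0.05 s, during which the arm holds its last target. There are 200 camera calls.

## Working session

There is one attempt and no reset: what is moved stays moved. The work goes in short steps, Python scripts to look and compute and a tool call to move; the robot and the scene stay as the last step left them, time stands still between calls to the robot, and variables do not carry over. Pictures are saved under pics/ and viewed, at most 14 in all, crops included, and the job is handed in when it is done.

Besides the shell and the picture viewer there is one more tool, called as name([rows], argument=value, ...), one row to a line, values as JSON. arm_command: Moves the arm, as the interface text tells. Its arguments: {"type":"object","properties":{"targets":{"type":"array","items":{"type":"object","properties":{"linear":{"type":"array","items":{"type":"number"}},"rotation":{"type":"array","items":{"type":"number"}},"hand":{"type":"number"}}}},"newtons":{"type":"number"}},"required":["targets"]}

```bash
mkdir -p pics
python3 - <<'E'
from workcell import *
import cv2,numpy as np
s=read_state();print(s)
for n in("scene","top"):
    c=camera(n);cv2.imwrite(f"pics/{n}0.png",c["frame"][:,:,::-1])
    R=np.array(c["R"]);t=np.array(c["t"]);print(n,c["fx"],c["cx"],c["cy"],"pos",-R.T@t, R.tolist())
    for q in("tomato_a","garlic_a","lemon_a","lid_grip","bolt_knob","vent_grip","timer_wing","smoker"):
        for d in search_frame(n,q)[:6]:
            p=np.array(d["at"]);print(n,q,round(d["confidence"],2),(R.T@(p-t)).round(0),"px",(p[:2]/p[2]*[c["fx"],c["fy"]]+[c["cx"],c["cy"]]).round())
E
```

```text
{'clock': 0.0, 'q': array([ 1.05704155e+00,  5.33798929e-02,  1.61429282e+00,  3.46855940e-05,
        1.47601837e+00, -1.18998629e-01]), 'dq': array([-0.00025655,  0.00041838, -0.0002749 ,  0.000209  , -0.00104125,
        0.00058332]), 'joint_torque': array([ 3.39170847e-04, -3.93660235e+01, -3.70183825e+01, -1.05793240e-04,
        6.68768131e-03, -2.85166003e-06]), 'tool_pos': array([240.07065453, 576.43131236, 255.04940285]), 'ee_rot': array([-3.13951317e+00, -2.83399393e-04,  2.74683289e+00]), 'ft_force': array([-1.19813266, -0.17962067,  0.39245527]), 'torque': array([ 0.01908297,  0.04586392, -0.00749887]), 'grasp_force': 0.0, 'grip_width': 0.9989219694816657}
scene 463.9233221572568 322.9120019900481 198.34698349546545 pos [ 915.36456829  783.0236182  1484.04824465] [[-0.8486228015013632, 0.5289219280249355, -0.008996378513749334], [0.4522963848201087, 0.7166520650771977, -0.5308839778136538], [-0.2743489038626502, -0.45458927800265264, -0.847396759065309]]
scene tomato_a 0.77 [536. 250.  51.] px [339. 260.]
scene garlic_a 0.65 [434. 366.  36.] px [383. 274.]
scene garlic_a 
[... 619 characters left out ...]
3596650681], [-0.9988734149763151, -0.013662531805313282, -0.04544486855766269], [0.04522514166496877, 0.01598295969607586, -0.9988489533261459]]
top tomato_a 0.76 [527. 244.  48.] px [255. 197.]
top tomato_a 0.67 [651. 286.  41.] px [243. 157.]
top garlic_a 0.64 [423. 360.  42.] px [217. 230.]
top garlic_a 0.58 [415. 254.  42.] px [251. 233.]
top garlic_a 0.56 [336. 453.  37.] px [187. 258.]
top lemon_a 0.88 [615. 428.  43.] px [197. 168.]
top lemon_a 0.58 [552. 371.  49.] px [214. 188.]
top lid_grip 0.71 [ 581. -287.  120.] px [435. 179.]
top vent_grip 0.61 [614. -57. 177.] px [357. 164.]
top timer_wing 0.89 [493. -37. 180.] px [349. 208.]
top smoker 0.97 [ 560. -177.  122.] px [397. 186.]
```

Run:
```python
import cv2
a=cv2.imread("pics/scene0.png")[120:380,200:500];b=cv2.imread("pics/top0.png")[120:320,150:490]
cv2.imwrite("pics/a1.png",cv2.resize(a,(690,598)));cv2.imwrite("pics/b1.png",cv2.resize(b,(800,470)))
```

```text
(no output)
```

View pics/a1.png

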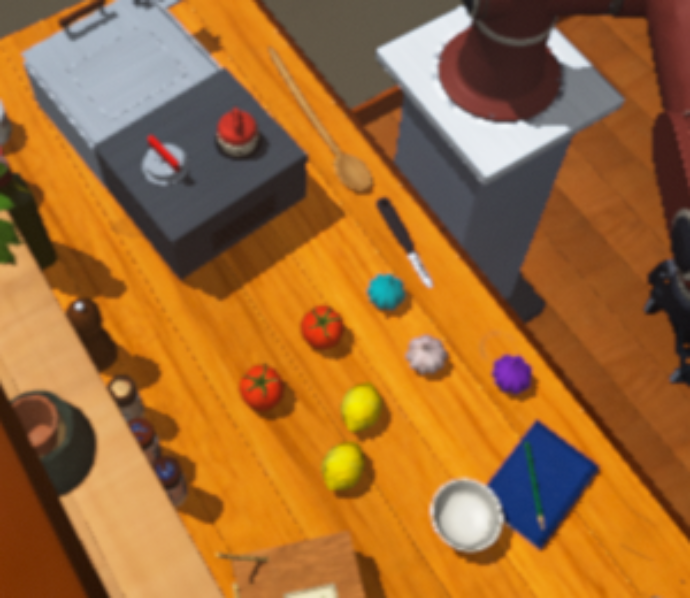

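View pics/b1.png

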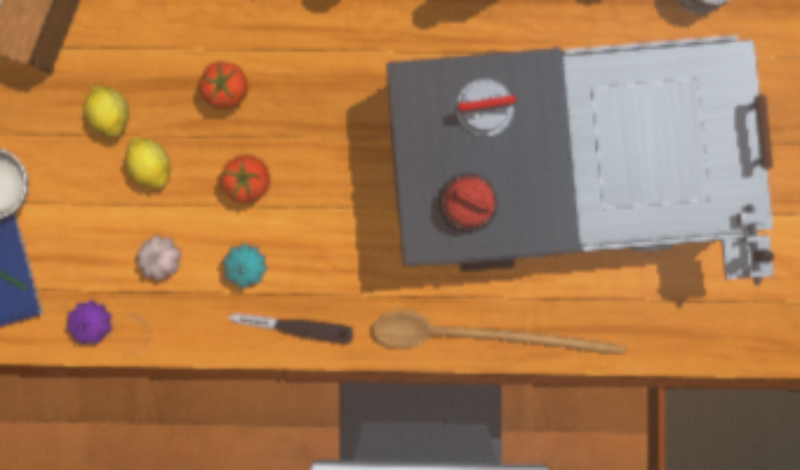

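The food to smoke is tomatoes at a1 px (322,327) and (262,388), and white garlic at (427,355). Things to leave: turquoise bulb (387,292), purple bulb (513,374), lemons (361,408) and (344,468). The lid handle is at b1 (763,132), bolt knob about (762,255), red vent bar (486,102), timer (469,203).

```bash
cat > h.py <<'E'
from workcell import *
import numpy as np,cv2
from scipy.spatial.transform import Rotation as Ro
from scipy.optimize import least_squares
def look(n):
    s=read_state();c=camera(n)
    if n=="wrist":
        T=np.eye(4);T[:3,:3]=Ro.from_euler("xyz",s["ee_rot"]).as_matrix();T[:3,3]=s["tool_pos"]
        W=np.linalg.inv(T@np.array(c["mount"]));c["R"],c["t"]=W[:3,:3],W[:3,3]
    c["R"]=np.array(c["R"]);c["t"]=np.array(c["t"]).ravel();c["n"]=n
    return c
def pos(c): return -c["R"].T@c["t"]
def ray(c,px): 
    d=c["R"].T@np.array([(px[0]-c["cx"])/c["fx"],(px[1]-c["cy"])/c["fy"],1]);return d/np.linalg.norm(d)
def atz(c,px,z): d=ray(c,px);o=pos(c);return o+d*(z-o[2])/d[2]
def tri(*cp):
    A=0;b=0
    for c,p in cp:
        d=ray(c,p);M=np.eye(3)-np.outer(d,d);A=A+M;b=b+M@pos(c)
    return np.linalg.solve(A,b)
def proj(c,X): 
    p=c["R"]@np.asarray(X)+c["t"];return p[:2]/p[2]*[c["fx"],c["fy"]]+[c["cx"],c["cy"]]
def find(c,q): # world pos, px, conf  (call right after look)
    return [(c["R"].T@(np.array(d["at"])-c["t"]),np.array(d["at"])[:2]/d["at"][2]*[c["fx"],c["fy"]]+[c["cx"],c["cy"]],d["confidence"]) for d in search_frame(c["n"],q)]
def S(): 
    d=np.load("sm.npy");return d  # x,y,z,yaw of smoker
def sm(p): x,y,z,a=S();return Ro.from_euler("z",a).apply(p)+[x,y,z]
def go(xyz,yaw=None):
    s=read_state();R=Ro.from_euler("xyz",s["ee_rot"]);d=R.inv().apply(np.asarray(xyz,float)-s["tool_pos"])
    print("t",round(s["clock"],1),"pos",s["tool_pos"].round(1),"rpy",s["ee_rot"].round(3),"-> tool shift",d.round(1), "" if yaw is None else "turn z deg %.1f"%(-np.degrees((yaw-s["ee_rot"][2]+np.pi)%(2*np.pi)-np.pi)))
E
python3 - <<'E'
from h import *
D={}
for n in("scene","top"):
    c=look(n);D[n]=c
    for q in("tomato_a","garlic_a","lemon_a","lid_grip","bolt_knob","vent_grip","timer_wing"): D[n,q]=find(c,q)
loc=dict(lid_grip=(0,-222,148),vent_grip=(58,105,172),timer_wing=(-55,135,190))
pts=[];obs=[]
def up(n,x,y): # crop px -> frame px
    return (200+x*300/690,120+y*260/598) if n=="scene" else (150+x*340/800,120+y*200/470)
man=dict(lid_grip=dict(scene=up("scene",87,18),top=up("top",763,132)),vent_grip=dict(scene=up("scene",163,152),top=up("top",486,102)),timer_wing=dict(scene=up("scene",237,122),top=up("top",469,203)),bolt=dict(top=up("top",764,255)))
for k in loc:
    X=tri((D["scene"],man[k]["scene"]),(D["top"],man[k]["top"]));print(k,"tri",X.round(0))
loc["bolt"]=(-147,-205,165)
def res(v):
    o=[]
    for k in man:
        for n in man[k]: o+=list(proj(D[n],Ro.from_euler("z",v[3]).apply(loc[k])+v[:3])-man[k][n])
    return o
r=least_squares(res,[560,-177,0,.06]);print(r.x,np.round(r.fun,1));np.save("sm.npy",np.r_[r.x[:2],0,r.x[3]])
for q in("tomato_a","garlic_a","lemon_a"):
    for a in D["scene",q]:
        for b in D["top",q]:
            if np.linalg.norm(a[0]-b[0])<35: print(q,tri((D["scene"],a[1]),(D["top"],b[1])).round(0))
c=look("wrist");print(c["mount"],c["fx"]);cv2.imwrite("pics/w0.png",c["frame"][:,:,::-1])
for p in((0,-222,148),(-147,-205,157),(0,-101,40)): print(sm(p).round(0))
go(sm((-147,-205,250)),S()[3])
E
```

```text
lid_grip tri [ 586. -393.  127.]
vent_grip tri [615. -56. 174.]
timer_wing tri [497. -37. 184.]
[ 5.66538636e+02 -1.66972801e+02 -6.87379557e+00  9.66141003e-02] [-1.7 -1.8 -1.   0.2  0.2  1.1 -0.1  1.1 -0.3  0.2  0.3 -0.7  0.1  0.6]
tomato_a [654. 284.  34.]
tomato_a [530. 247.  26.]
garlic_a [418. 253.  25.]
garlic_a [427. 364.  21.]
garlic_a [338. 456.  22.]
lemon_a [620. 437.  24.]
lemon_a [549. 378.  29.]
[[ 1.07096781e-03 -9.49737045e-01 -3.13046960e-01  7.89475446e+01]
 [ 9.99999385e-01  1.10689175e-03  6.29651660e-05  8.54285455e-01]
 [ 2.86708746e-04 -3.13046835e-01  9.49737646e-01 -1.18809122e+02]
 [ 0.00000000e+00  0.00000000e+00  0.00000000e+00  1.00000000e+00]] 340.0498466008989
[ 588. -388.  148.]
[ 440. -385.  157.]
[ 576. -268.   40.]
t 1.8 pos [240.4 576.9 256.3] rpy [-3.142  0.     2.747] -> tool shift [-554.3 -811.3    6.3] turn z deg 151.8
```

arm_command([
  {"linear": [0, 0, 0], "rotation": [0, 0, 8.5], "hand": -1},
  {"linear": [0, 0, 0], "rotation": [0, 0, 8.5], "hand": -1},
  {"linear": [0, 0, 0], "rotation": [0, 0, 8.5], "hand": -1},
  {"linear": [0, 0, 0], "rotation": [0, 0, 8.5], "hand": -1},
  {"linear": [0, 0, 0], "rotation": [0, 0, 8.5], "hand": -1},
], newtons=40)

```text
clock: 2.25
tool_pos: [240.4, 576.9, 256.3]
ee_rot: [-3.142, 0.0, 1.999]
ft_force: [-0.1, -0.3, -0.2]
grip_width: 1.0
grasp_force: 0.0
```

arm_command([
  {"linear": [0, 0, 0], "rotation": [0, 0, 8.5], "hand": -1},
  {"linear": [0, 0, 0], "rotation": [0, 0, 8.5], "hand": -1},
  {"linear": [0, 0, 0], "rotation": [0, 0, 8.5], "hand": -1},
  {"linear": [0, 0, 0], "rotation": [0, 0, 8.5], "hand": -1},
  {"linear": [0, 0, 0], "rotation": [0, 0, 8.5], "hand": -1},
])

```text
clock: 2.75
tool_pos: [240.4, 576.9, 256.3]
ee_rot: [-3.142, 0.0, 1.257]
ft_force: [0.1, 0.7, -0.1]
grip_width: 0.996
grasp_force: 0.0
```

arm_command([
  {"linear": [0, 0, 0], "rotation": [0, 0, 8.5], "hand": -1},
  {"linear": [0, 0, 0], "rotation": [0, 0, 8.5], "hand": -1},
  {"linear": [0, 0, 0], "rotation": [0, 0, 8.5], "hand": -1},
  {"linear": [0, 0, 0], "rotation": [0, 0, 8.5], "hand": -1},
  {"linear": [0, 0, 0], "rotation": [0, 0, 8.5], "hand": -1},
])

```text
clock: 3.25
tool_pos: [240.4, 576.9, 256.3]
ee_rot: [-3.142, 0.0, 0.515]
ft_force: [-0.0, 1.0, -1.2]
grip_width: 1.004
grasp_force: 0.0
```

arm_command([
  {"linear": [0, 0, 0], "rotation": [0, 0, 8.5], "hand": -1},
  {"linear": [0, 0, 0], "rotation": [0, 0, 8.5], "hand": -1},
  {"linear": [0, 0, 0], "rotation": [0, 0, 7.3], "hand": -1},
  {"linear": [50, 0, 0], "rotation": [0, 0, 0], "hand": -1},
  {"linear": [50, 0, 0], "rotation": [0, 0, 0], "hand": -1},
])

```text
clock: 3.75
tool_pos: [339.9, 587.1, 256.7]
ee_rot: [-3.141, -0.0, 0.1]
ft_force: [0.8, 1.0, 0.2]
grip_width: 0.999
grasp_force: 0.0
```

Run:
```python
from h import *
go(sm((-147,-205,270)),S()[3]); print(read_state()["q"].round(2))
```

```text
t 3.8 pos [339.9 587.1 256.7] rpy [-3.141 -0.     0.1  ] -> tool shift [  2.4 977.4 -13.9] turn z deg 0.2
[0.94 0.18 1.48 0.   1.49 2.41]
```

arm_command([
  {"linear": [0, 49, -14], "rotation": [0, 0, 0], "hand": -1},
  {"linear": [0, 49, 0], "rotation": [0, 0, 0], "hand": -1},
  {"linear": [0, 49, 0], "rotation": [0, 0, 0], "hand": -1},
  {"linear": [0, 49, 0], "rotation": [0, 0, 0], "hand": -1},
  {"linear": [0, 49, 0], "rotation": [0, 0, 0], "hand": -1},
])

```text
clock: 4.25
tool_pos: [363.6, 342.0, 270.0]
ee_rot: [3.141, -0.0, 0.098]
ft_force: [0.7, 0.4, -0.2]
grip_width: 0.994
grasp_force: 0.0
```

arm_command([
  {"linear": [0, 49, 0], "rotation": [0, 0, 0], "hand": -1},
  {"linear": [0, 49, 0], "rotation": [0, 0, 0], "hand": -1},
  {"linear": [0, 49, 0], "rotation": [0, 0, 0], "hand": -1},
  {"linear": [0, 49, 0], "rotation": [0, 0, 0], "hand": -1},
  {"linear": [0, 49, 0], "rotation": [0, 0, 0], "hand": -1},
])

```text
clock: 4.75
tool_pos: [387.2, 98.2, 270.4]
ee_rot: [3.142, -0.002, 0.098]
ft_force: [0.0, 0.2, 0.5]
grip_width: 0.999
grasp_force: 0.0
```

arm_command([
  {"linear": [0, 49, 0], "rotation": [0, 0, 0], "hand": -1},
  {"linear": [0, 49, 0], "rotation": [0, 0, 0], "hand": -1},
  {"linear": [0, 49, 0], "rotation": [0, 0, 0], "hand": -1},
  {"linear": [0, 49, 0], "rotation": [0, 0, 0], "hand": -1},
  {"linear": [0, 49, 0], "rotation": [0, 0, 0], "hand": -1},
])

```text
clock: 5.25
tool_pos: [411.0, -146.1, 270.5]
ee_rot: [3.141, -0.001, 0.097]
ft_force: [0.1, 0.1, -0.2]
grip_width: 0.997
grasp_force: 0.0
```

arm_command([
  {"linear": [0, 49, 0], "rotation": [0, 0, 0], "hand": -1},
  {"linear": [0, 49, 0], "rotation": [0, 0, 0], "hand": -1},
  {"linear": [0, 49, 0], "rotation": [0, 0, 0], "hand": -1},
  {"linear": [0, 49, 0], "rotation": [0, 0, 0], "hand": -1},
  {"linear": [0, 40, 0], "rotation": [0, 0, 0], "hand": -1},
])

```text
clock: 5.75
tool_pos: [433.9, -381.5, 270.0]
ee_rot: [3.141, -0.0, 0.096]
ft_force: [-0.4, 0.0, 0.3]
grip_width: 1.002
grasp_force: 0.0
```

Run:
```python
from h import *
go(sm((-147,-205,270)),S()[3])
c=look("wrist");cv2.imwrite("pics/w1.png",c["frame"][:,:,::-1])
for q in("bolt_knob","lid_grip"):
    for f in find(c,q): print(q,f[0].round(0),f[1].round(0),round(f[2],2))
for p in((-147,-205,168),(0,-222,155),(45,-222,155),(-45,-222,155)): print(p,proj(c,sm(p)).round())
```

```text
t 5.8 pos [ 433.9 -381.5  270. ] rpy [ 3.141 -0.     0.096] -> tool shift [ 5.7  4.2 -0. ] turn z deg -0.0
bolt_knob [ 452. -386.  133.] [329. 175.] 0.59
lid_grip [ 522. -283.  119.] [199.  66.] 0.97
lid_grip [ 450. -383.  130.] [324. 177.] 0.64
(-147, -205, 168) [327. 205.]
(0, -222, 155) [357. -39.]
(45, -222, 155) [ 359. -135.]
(-45, -222, 155) [354.  45.]
```

View pics/w1.png

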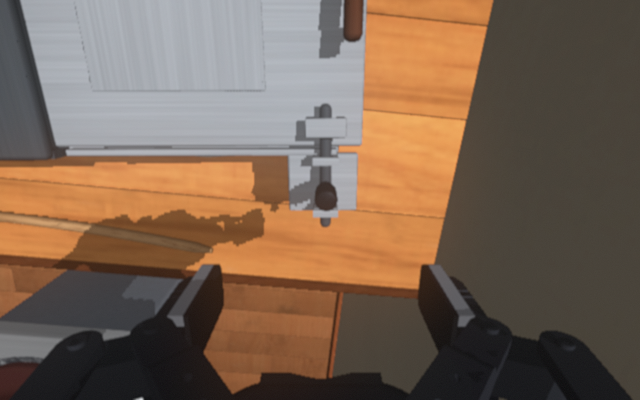

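The knob's top is at about (326,192) and the lid handle's end is at (353,40). Both are within 3 mm of the fit, so I shift the smoker estimate 2 mm forward and descend on the bolt.

arm_command([
  {"linear": [8, 4, 40], "rotation": [0, 0, 0], "hand": -1},
  {"linear": [0, 0, 40], "rotation": [0, 0, 0], "hand": -1},
  {"linear": [0, 0, 20], "rotation": [0, 0, 0], "hand": -1},
  {"linear": [0, 0, 7], "rotation": [0, 0, 0], "hand": -1},
  {"linear": [0, 0, 0], "rotation": [0, 0, 0], "hand": 1},
])

```text
clock: 6.4
tool_pos: [442.4, -380.8, 162.4]
ee_rot: [-3.14, 0.001, 0.098]
ft_force: [-0.5, -0.3, 0.5]
grip_width: 0.861
grasp_force: 0.0
```

arm_command([
  {"linear": [0, 0, 0], "rotation": [0, 0, 0], "hand": 1},
  {"linear": [0, 0, 0], "rotation": [0, 0, 0], "hand": 1},
  {"linear": [0, 0, 0], "rotation": [0, 0, 0], "hand": 1},
  {"linear": [0, 0, 0], "rotation": [0, 0, 0], "hand": 1},
  {"linear": [0, 0, 0], "rotation": [0, 0, 0], "hand": 1},
])

```text
clock: 6.9
tool_pos: [443.2, -384.0, 164.7]
ee_rot: [3.136, -0.002, 0.097]
ft_force: [0.3, -5.1, 1.1]
grip_width: 0.176
grasp_force: 39.4
```

Run:
```python
from h import *
d=S();d[:2]+=np.array([np.cos(d[3]),np.sin(d[3])])*2.2;np.save("sm.npy",d)
s=read_state();print(s["grip_width"],s["grasp_force"],s["ft_force"]);go(sm((-147,-205,163)),S()[3])
```

```text
0.17606277145287638 39.36662435531616 [ 0.27977047 -5.09945974  1.06499382]
t 6.9 pos [ 443.2 -384.   164.7] rpy [ 3.136e+00 -2.000e-03  9.700e-02] -> tool shift [-1.1  0.8  1.7] turn z deg 0.0
```

arm_command([
  {"linear": [-8, 1, 0], "rotation": [0, 0, 0], "hand": 1},
  {"linear": [-8, 1, 0], "rotation": [0, 0, 0], "hand": 1},
  {"linear": [-7, 0, 0], "rotation": [0, 0, 0], "hand": 1},
  {"linear": [-3, 0, 0], "rotation": [0, 0, 0], "hand": 1},
  {"linear": [0, 0, 0], "rotation": [0, 0, 0], "hand": 1},
])

```text
clock: 7.4
tool_pos: [419.1, -386.6, 164.6]
ee_rot: [3.14, -0.008, 0.097]
ft_force: [10.5, 1.4, 1.4]
grip_width: 0.169
grasp_force: 39.5
```

Run:
```python
from h import *
s=read_state();print(s["grip_width"],s["grasp_force"],s["ft_force"]);go(sm((-171,-205,163)),S()[3])
```

```text
0.1694416862828851 39.45208668708801 [10.45804252  1.35171165  1.36979388]
t 7.4 pos [ 419.1 -386.6  164.6] rpy [ 3.14  -0.008  0.097] -> tool shift [-0.9  0.6  1.6] turn z deg 0.0
```

arm_command([
  {"linear": [2, 0, 0], "rotation": [0, 0, 0], "hand": 0},
  {"linear": [0, 0, 0], "rotation": [0, 0, 0], "hand": 0},
  {"linear": [0, 0, 0], "rotation": [0, 0, 0], "hand": 0},
  {"linear": [0, 0, -25], "rotation": [0, 0, 0], "hand": 0},
  {"linear": [0, 0, -25], "rotation": [0, 0, 0], "hand": 0},
])

```text
clock: 7.9
tool_pos: [417.8, -385.6, 211.8]
ee_rot: [-3.138, 0.003, 0.097]
ft_force: [0.3, -0.5, 0.3]
grip_width: 0.503
grasp_force: 0.0
```

arm_command([
  {"linear": [45, 5, 0], "rotation": [0, 0, 0], "hand": 0},
  {"linear": [45, 5, 0], "rotation": [0, 0, 0], "hand": 0},
  {"linear": [45, 5, 0], "rotation": [0, 0, 0], "hand": 0},
  {"linear": [35, 2, 0], "rotation": [0, 0, 0], "hand": 0},
  {"linear": [0, 0, 0], "rotation": [0, 0, 0], "hand": 0},
])

```text
clock: 8.4
tool_pos: [592.4, -385.9, 211.6]
ee_rot: [-3.14, 0.001, 0.1]
ft_force: [-0.4, -0.0, 0.3]
grip_width: 0.501
grasp_force: 0.0
```

Run:
```python
from h import *
s=read_state();print(s["grip_width"],s["ft_force"]);go(sm((0,-222,156)),S()[3])
c=look("wrist");cv2.imwrite("pics/w2.png",c["frame"][:,:,::-1])
```

```text
0.5011327846663673 [-0.3834898  -0.03850923  0.27416639]
t 8.4 pos [ 592.4 -385.9  211.6] rpy [-3.14e+00  1.00e-03  1.00e-01] -> tool shift [-2.4  1.7 55.6] turn z deg 0.2
```

View pics/w2.png

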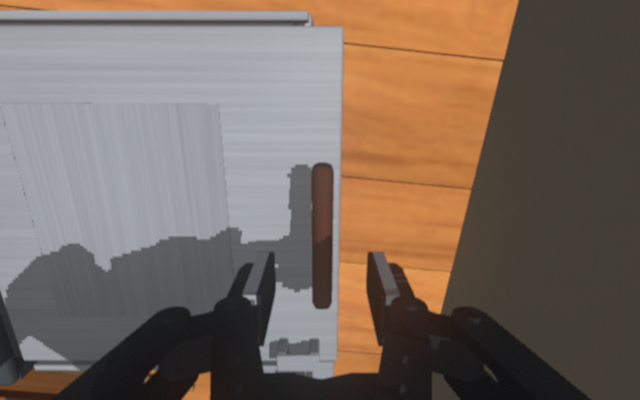

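The wooden bar at (322,165 to 307) lies between the fingers at columns 260 and 380, so I go down, grip and slide.

arm_command([
  {"linear": [-2, 2, 30], "rotation": [0, 0, 0], "hand": 0},
  {"linear": [0, 0, 20], "rotation": [0, 0, 0], "hand": 0},
  {"linear": [0, 0, 5], "rotation": [0, 0, 0], "hand": 0},
  {"linear": [0, 0, 0], "rotation": [0, 0, 0], "hand": 1},
  {"linear": [0, 0, 0], "rotation": [0, 0, 0], "hand": 1},
])

```text
clock: 8.95
tool_pos: [587.6, -388.8, 159.3]
ee_rot: [-3.14, -0.0, 0.097]
ft_force: [-4.4, 22.9, -3.8]
grip_width: 0.17
grasp_force: 12.7
```

arm_command([
  {"linear": [0, 0, 0], "rotation": [0, 0, 0], "hand": 1},
  {"linear": [0, 0, 0], "rotation": [0, 0, 0], "hand": 1},
  {"linear": [0, -10, 0], "rotation": [0, 0, 0], "hand": 1},
  {"linear": [0, -25, 0], "rotation": [0, 0, 0], "hand": 1},
  {"linear": [0, -25, 0], "rotation": [0, 0, 0], "hand": 1},
])

```text
clock: 9.45
tool_pos: [581.9, -330.2, 159.4]
ee_rot: [3.138, -0.001, 0.096]
ft_force: [-1.2, -3.4, -1.5]
grip_width: 0.127
grasp_force: 40.2
```

arm_command([
  {"linear": [0, -30, 0], "rotation": [0, 0, 0], "hand": 1},
  {"linear": [0, -30, 0], "rotation": [0, 0, 0], "hand": 1},
  {"linear": [0, -30, 0], "rotation": [0, 0, 0], "hand": 1},
  {"linear": [0, -20, 0], "rotation": [0, 0, 0], "hand": 1},
  {"linear": [0, -10, 0], "rotation": [0, 0, 0], "hand": 1},
])

```text
clock: 9.95
tool_pos: [570.0, -209.0, 159.3]
ee_rot: [3.14, 0.001, 0.099]
ft_force: [-4.4, -4.5, 1.5]
grip_width: 0.126
grasp_force: 40.7
```

Run:
```python
from h import *
s=read_state();print(s["grip_width"],s["grasp_force"],s["ft_force"]);go(sm((0,-32,156)),S()[3])
```

```text
0.12619269423972362 40.7491135597229 [-4.3793036  -4.47438919  1.4987534 ]
t 9.9 pos [ 570.  -209.   159.3] rpy [3.14e+00 1.00e-03 9.90e-02] -> tool shift [  2.9 -10.1   3.3] turn z deg 0.1
```

arm_command([
  {"linear": [0, -8, 0], "rotation": [0, 0, 0], "hand": 1},
  {"linear": [0, -5, 0], "rotation": [0, 0, 0], "hand": 1},
  {"linear": [0, -3, 0], "rotation": [0, 0, 0], "hand": 1},
  {"linear": [0, 0, 0], "rotation": [0, 0, 0], "hand": 1},
])

```text
clock: 10.35
tool_pos: [568.9, -197.7, 159.4]
ee_rot: [3.133, -0.0, 0.097]
ft_force: [-3.7, -14.0, -0.7]
grip_width: 0.131
grasp_force: 40.4
```

Run:
```python
from h import *
s=read_state();print(s["grip_width"],s["grasp_force"],s["ft_force"]);go(sm((0,-32,156)),S()[3])
```

```text
0.1308363058170752 40.429943203926086 [ -3.70452515 -14.03817105  -0.66638414]
t 10.3 pos [ 568.9 -197.7  159.4] rpy [ 3.133 -0.     0.097] -> tool shift [2.9 1.1 3.4] turn z deg 0.0
```

arm_command([
  {"linear": [0, 2, 0], "rotation": [0, 0, 0], "hand": 0.2},
  {"linear": [0, 0, 0], "rotation": [0, 0, 0], "hand": 0.2},
  {"linear": [0, 0, -30], "rotation": [0, 0, 0], "hand": 0.2},
  {"linear": [0, 0, -40], "rotation": [0, 0, 0], "hand": 0.2},
  {"linear": [0, 0, -40], "rotation": [0, 0, 0], "hand": 0},
])

```text
clock: 10.85
tool_pos: [569.1, -195.1, 269.0]
ee_rot: [-3.14, -0.0, 0.098]
ft_force: [0.6, -0.6, 0.4]
grip_width: 0.503
grasp_force: 0.0
```

arm_command([
  {"linear": [-7, -48, 0], "rotation": [0, 0, 0], "hand": -1},
  {"linear": [-7, -48, 0], "rotation": [0, 0, 0], "hand": -1},
  {"linear": [-7, -48, 0], "rotation": [0, 0, 0], "hand": -1},
  {"linear": [-7, -48, 0], "rotation": [0, 0, 0], "hand": -1},
  {"linear": [-7, -48, 0], "rotation": [0, 0, 0], "hand": -1},
])

```text
clock: 11.35
tool_pos: [510.4, 41.9, 268.7]
ee_rot: [-3.141, -0.002, 0.097]
ft_force: [0.1, 1.1, -0.0]
grip_width: 1.003
grasp_force: 0.0
```

arm_command([
  {"linear": [-7, -48, 0], "rotation": [0, 0, 0], "hand": -1},
  {"linear": [-7, -48, 0], "rotation": [0, 0, 0], "hand": -1},
  {"linear": [-7, -48, 0], "rotation": [0, 0, 0], "hand": -1},
  {"linear": [-7, -48, 0], "rotation": [0, 0, 0], "hand": -1},
  {"linear": [-7, -48, 30], "rotation": [0, 0, 0], "hand": -1},
])

```text
clock: 11.85
tool_pos: [455.4, 273.1, 246.7]
ee_rot: [-3.137, -0.01, 0.099]
ft_force: [1.4, -0.3, -0.4]
grip_width: 1.002
grasp_force: 0.0
```

arm_command([
  {"linear": [-7, -48, 30], "rotation": [0, 0, 0], "hand": -1},
  {"linear": [-7, -48, 25], "rotation": [0, 0, 0], "hand": -1},
  {"linear": [0, 0, 0], "rotation": [0, 0, 0], "hand": -1},
])

```text
clock: 12.15
tool_pos: [429.4, 357.0, 188.5]
ee_rot: [3.141, 0.007, 0.103]
ft_force: [-0.4, -0.2, 0.0]
grip_width: 0.999
grasp_force: 0.0
```

Run:
```python
from h import *
go((427,364,34),S()[3])
c=look("wrist");cv2.imwrite("pics/w3.png",c["frame"][:,:,::-1])
for f in find(c,"garlic_a"): print(f[0].round(0),f[1].round(0),round(f[2],2))
c=look("top");cv2.imwrite("pics/t3.png",c["frame"][:,:,::-1])
for q in("garlic_a","tomato_a"):
  for f in find(c,q): print(q,f[0].round(0),f[1].round(0),round(f[2],2))
```

```text
t 12.2 pos [429.4 357.  188.5] rpy [3.141 0.007 0.103] -> tool shift [ -0.7  -7.2 154.5] turn z deg 0.4
[428. 368.  38.] [307. 192.] 0.98
[423. 257.  37.] [437. 210.] 0.76
[547. 380.  50.] [305.  28.] 0.41
garlic_a [334. 455.  41.] [186. 259.] 0.67
garlic_a [415. 254.  42.] [251. 233.] 0.62
tomato_a [651. 284.  47.] [243. 157.] 0.91
```

View pics/w3.png

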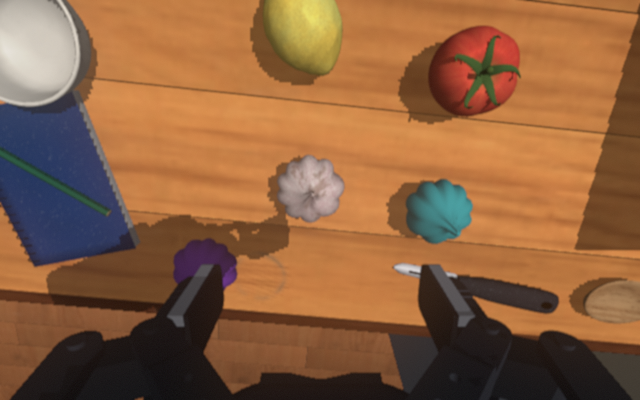

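White garlic is at (310,188), turquoise look-alike at (438,211), purple at (205,262), lemon above and tomato at (477,70). The white one is my target.

Run:
```python
from h import *
c=look("wrist")
f=[f for f in find(c,"garlic_a") if f[2]>.2]
for x in f: print(x[1].round(),atz(c,x[1],28).round(0))
X=atz(c,(310,189),26);print(X);go(X+[0,0,4],S()[3])
```

```text
[430. 220.] [414. 253.  28.]
[303. 195.] [426. 368.  28.]
[204. 263.] [351. 455.  28.]
[431.48883599 362.4670423   26.        ]
t 12.5 pos [434.4 353.1 194. ] rpy [-3.14e+00 -2.00e-03  9.60e-02] -> tool shift [ -2.3  -9.4 164. ] turn z deg -0.1
```

arm_command([
  {"linear": [-6, -13, 45], "rotation": [0, 0, 0], "hand": -1},
  {"linear": [0, 0, 45], "rotation": [0, 0, 0], "hand": -1},
  {"linear": [0, 0, 45], "rotation": [0, 0, 0], "hand": -1},
  {"linear": [0, 0, 25], "rotation": [0, 0, 0], "hand": -1},
  {"linear": [0, 0, 6], "rotation": [0, 0, 0], "hand": -1},
])

```text
clock: 13.0
tool_pos: [424.4, 363.8, 23.3]
ee_rot: [3.139, 0.005, 0.096]
ft_force: [-0.6, 0.6, -1.2]
grip_width: 0.999
grasp_force: 0.0
```

arm_command([
  {"linear": [0, 0, 0], "rotation": [0, 0, 0], "hand": 1},
  {"linear": [0, 0, 0], "rotation": [0, 0, 0], "hand": 1},
  {"linear": [0, 0, 0], "rotation": [0, 0, 0], "hand": 1},
  {"linear": [0, 0, 0], "rotation": [0, 0, 0], "hand": 1},
], newtons=30)

```text
clock: 13.4
tool_pos: [428.2, 367.1, 29.5]
ee_rot: [-3.139, -0.005, 0.097]
ft_force: [-0.0, -1.3, 6.3]
grip_width: 0.652
grasp_force: 32.3
```

Run:
```python
from h import *
s=read_state();print(s["grip_width"],s["grasp_force"],s["ft_force"]);go(sm((0,-125,300)),S()[3])
c=look("wrist");cv2.imwrite("pics/w4.png",c["frame"][:,:,::-1])
```

```text
0.6524583421407437 32.335382939781994 [-0.03053101 -1.33786132  6.33406181]
t 13.4 pos [428.2 367.1  29.5] rpy [-3.139 -0.005  0.097] -> tool shift [  89.3  669.4 -271.5] turn z deg 0.0
```

View pics/w4.png

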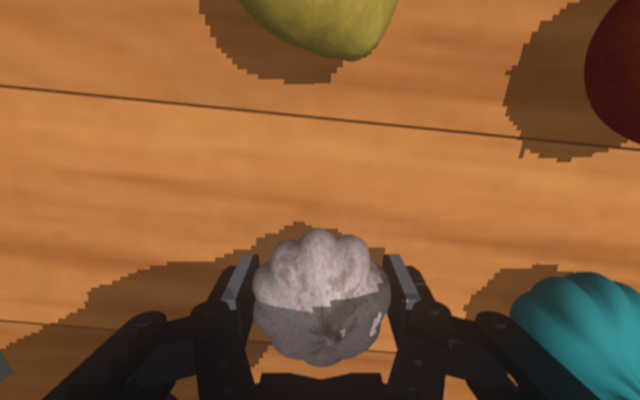

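The white garlic sits between the pads (55 mm opening). Lifting it and carrying it to the rack centre.

arm_command([
  {"linear": [0, 0, -20], "rotation": [0, 0, 0], "hand": 1},
  {"linear": [0, 0, -40], "rotation": [0, 0, 0], "hand": 1},
  {"linear": [0, 0, -50], "rotation": [0, 0, 0], "hand": 1},
  {"linear": [0, 0, -50], "rotation": [0, 0, 0], "hand": 1},
  {"linear": [0, 0, -50], "rotation": [0, 0, 0], "hand": 1},
])

```text
clock: 13.95
tool_pos: [425.7, 365.9, 239.1]
ee_rot: [-3.141, -0.001, 0.098]
ft_force: [0.8, 0.9, 0.1]
grip_width: 0.654
grasp_force: 32.3
```

arm_command([
  {"linear": [6, 25, -20], "rotation": [0, 0, 0], "hand": 1},
  {"linear": [6, 46, 0], "rotation": [0, 0, 0], "hand": 1},
  {"linear": [6, 46, 0], "rotation": [0, 0, 0], "hand": 1},
  {"linear": [6, 46, 0], "rotation": [0, 0, 0], "hand": 1},
  {"linear": [6, 46, 0], "rotation": [0, 0, 0], "hand": 1},
])

```text
clock: 14.45
tool_pos: [476.3, 159.4, 257.4]
ee_rot: [-3.141, -0.002, 0.098]
ft_force: [0.5, -0.3, -0.8]
grip_width: 0.655
grasp_force: 32.3
```

arm_command([
  {"linear": [6, 46, 0], "rotation": [0, 0, 0], "hand": 1},
  {"linear": [6, 46, 0], "rotation": [0, 0, 0], "hand": 1},
  {"linear": [6, 46, 0], "rotation": [0, 0, 0], "hand": 1},
  {"linear": [6, 46, 0], "rotation": [0, 0, 0], "hand": 1},
  {"linear": [6, 46, 0], "rotation": [0, 0, 0], "hand": 1},
])

```text
clock: 14.95
tool_pos: [528.6, -66.9, 257.4]
ee_rot: [3.141, -0.002, 0.097]
ft_force: [0.2, 0.1, 0.4]
grip_width: 0.654
grasp_force: 32.3
```

arm_command([
  {"linear": [6, 46, 0], "rotation": [0, 0, 0], "hand": 1},
  {"linear": [6, 46, 0], "rotation": [0, 0, 0], "hand": 1},
  {"linear": [6, 46, 0], "rotation": [0, 0, 0], "hand": 1},
  {"linear": [6, 46, 0], "rotation": [0, 0, 0], "hand": 1},
  {"linear": [4, 40, 0], "rotation": [0, 0, 0], "hand": 1},
])

```text
clock: 15.45
tool_pos: [578.3, -287.5, 257.1]
ee_rot: [3.141, -0.001, 0.097]
ft_force: [0.7, 0.4, -0.5]
grip_width: 0.66
grasp_force: 32.3
```

Run:
```python
from h import *
s=read_state();print(s["grip_width"],s["grasp_force"],s["ft_force"]);go(sm((0,-125,71)),S()[3])
c=look("wrist");cv2.imwrite("pics/w5.png",c["frame"][:,:,::-1])
```

```text
0.6601983044801553 32.251968369819224 [ 0.70895569  0.38889347 -0.47924669]
t 15.4 pos [ 578.3 -287.5  257.1] rpy [ 3.141e+00 -1.000e-03  9.700e-02] -> tool shift [  2.    3.7 186.1] turn z deg 0.0
```

View pics/w5.png

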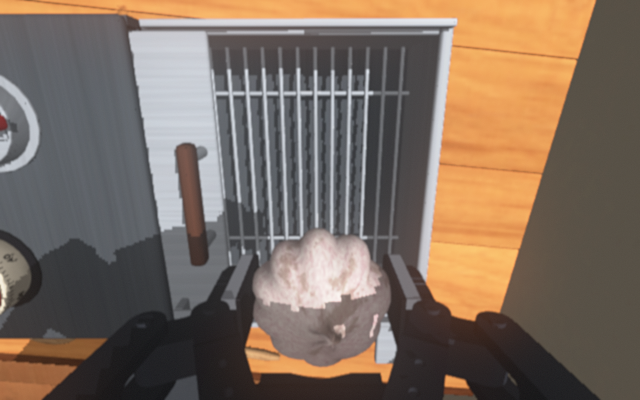

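The lid is open, the rack is clear and the garlic is held over the middle. Lowering it.

arm_command([
  {"linear": [2, 4, 40], "rotation": [0, 0, 0], "hand": 1},
  {"linear": [0, 0, 45], "rotation": [0, 0, 0], "hand": 1},
  {"linear": [0, 0, 45], "rotation": [0, 0, 0], "hand": 1},
  {"linear": [0, 0, 35], "rotation": [0, 0, 0], "hand": 1},
  {"linear": [0, 0, 16], "rotation": [0, 0, 0], "hand": 1},
])

```text
clock: 16.0
tool_pos: [578.2, -287.4, 71.3]
ee_rot: [-3.137, 0.005, 0.097]
ft_force: [-0.3, -0.6, -0.5]
grip_width: 0.656
grasp_force: 32.3
```

arm_command([
  {"linear": [0, 0, 4], "rotation": [0, 0, 0], "hand": 1},
  {"linear": [0, 0, 0], "rotation": [0, 0, 0], "hand": 1},
  {"linear": [0, 0, 0], "rotation": [0, 0, 0], "hand": -1},
  {"linear": [0, 0, 0], "rotation": [0, 0, 0], "hand": -1},
  {"linear": [0, 0, 0], "rotation": [0, 0, 0], "hand": -1},
])

```text
clock: 16.5
tool_pos: [581.4, -289.7, 73.4]
ee_rot: [3.14, -0.002, 0.097]
ft_force: [-0.3, -0.9, -0.4]
grip_width: 1.0
grasp_force: 0.0
```

arm_command([
  {"linear": [0, 0, -30], "rotation": [0, 0, 0], "hand": -1},
  {"linear": [0, 0, -45], "rotation": [0, 0, 0], "hand": -1},
  {"linear": [0, 0, -45], "rotation": [0, 0, 0], "hand": -1},
  {"linear": [0, 0, -45], "rotation": [0, 0, 0], "hand": -1},
  {"linear": [0, 0, -35], "rotation": [0, 0, 0], "hand": -1},
])

```text
clock: 17.0
tool_pos: [581.1, -289.4, 276.1]
ee_rot: [3.139, -0.004, 0.098]
ft_force: [0.5, -0.8, 0.5]
grip_width: 1.0
grasp_force: 0.0
```

Run:
```python
from h import *
c=look("wrist");cv2.imwrite("pics/w6.png",c["frame"][:,:,::-1])
for f in find(c,"garlic_a"): print(f[0].round(0),f[1].round(0),round(f[2],2),"want",sm((0,-125,64)).round())
D={}
for n in("scene","top"):
  c=look(n);D[n]=c;D[n,"t"]=find(c,"tomato_a")
  for f in D[n,"t"]: print(n,f[0].round(0),f[1].round(0),round(f[2],2))
for a in D["scene","t"]:
  for b in D["top","t"]:
    if np.linalg.norm(a[0]-b[0])<30: X=tri((D["scene"],a[1]),(D["top"],b[1]));print(X.round(0));go([X[0],X[1],180],S()[3])
cv2.imwrite("pics/t6.png",D["top"]["frame"][:,:,::-1])
```

```text
[ 580. -286.   79.] [316. 180.] 0.72 want [ 581. -291.   64.]
scene [660. 288.  50.] [313. 288.] 0.65
scene [536. 254.  50.] [339. 261.] 0.5
top [653. 281.  46.] [244. 156.] 0.84
top [528. 243.  49.] [255. 197.] 0.7
[656. 283.  33.]
t 17.3 pos [ 579.8 -288.7  269.9] rpy [-3.14e+00  2.00e-03  9.70e-02] -> tool shift [ 131.5 -561.7   90.5] turn z deg 0.0
[530. 246.  29.]
t 17.3 pos [ 579.8 -288.7  269.9] rpy [-3.14e+00  2.00e-03  9.70e-02] -> tool shift [   2.4 -537.2   90.7] turn z deg 0.0
```

arm_command([
  {"linear": [0, -49, 0], "rotation": [0, 0, 0], "hand": -1},
  {"linear": [0, -49, 0], "rotation": [0, 0, 0], "hand": -1},
  {"linear": [0, -49, 0], "rotation": [0, 0, 0], "hand": -1},
  {"linear": [0, -49, 0], "rotation": [0, 0, 0], "hand": -1},
  {"linear": [0, -49, 0], "rotation": [0, 0, 0], "hand": -1},
])

```text
clock: 17.8
tool_pos: [555.2, -43.3, 268.9]
ee_rot: [-3.14, 0.004, 0.097]
ft_force: [0.7, 0.4, 0.3]
grip_width: 1.0
grasp_force: 0.0
```

arm_command([
  {"linear": [0, -49, 0], "rotation": [0, 0, 0], "hand": -1},
  {"linear": [0, -49, 0], "rotation": [0, 0, 0], "hand": -1},
  {"linear": [0, -49, 0], "rotation": [0, 0, 0], "hand": -1},
  {"linear": [0, -49, 0], "rotation": [0, 0, 0], "hand": -1},
  {"linear": [0, -49, 30], "rotation": [0, 0, 0], "hand": -1},
])

```text
clock: 18.3
tool_pos: [534.1, 194.9, 247.3]
ee_rot: [-3.141, -0.005, 0.098]
ft_force: [1.3, -0.0, 0.4]
grip_width: 0.999
grasp_force: 0.0
```

arm_command([
  {"linear": [2, -47, 40], "rotation": [0, 0, 0], "hand": -1},
  {"linear": [0, 0, 10], "rotation": [0, 0, 0], "hand": -1},
  {"linear": [0, 0, 0], "rotation": [0, 0, 0], "hand": -1},
  {"linear": [0, 0, 0], "rotation": [0, 0, 0], "hand": -1},
])

```text
clock: 18.7
tool_pos: [531.2, 229.5, 202.3]
ee_rot: [3.141, 0.001, 0.097]
ft_force: [-0.3, -0.2, 0.4]
grip_width: 1.0
grasp_force: 0.0
```

Run:
```python
from h import *
c=look("wrist");cv2.imwrite("pics/w7.png",c["frame"][:,:,::-1])
for f in find(c,"tomato_a"): print(f[0].round(0),f[1].round(0),round(f[2],2),atz(c,f[1],40).round())
h=cv2.cvtColor(c["frame"],cv2.COLOR_RGB2HSV);m=cv2.inRange(h,(0,150,60),(8,255,255))|cv2.inRange(h,(172,150,60),(180,255,255))
n,_,st,ce=cv2.connectedComponentsWithStats(m)
for i in range(1,n):
  if st[i,4]>600: b=st[i];p=(b[0]+b[2]/2,b[1]+b[3]/2);print(b,atz(c,p,35).round())
go((530,246,38),S()[3])
```

```text
[541. 250.  51.] [297. 178.] 0.97 [538. 250.  40.]
[650. 278.  54.] [269.  27.] 0.57 [652. 280.  40.]
[ 223    0   85   64 3313] [649. 283.  35.]
[ 259  145   73   69 2885] [535. 252.  35.]
t 18.8 pos [532.3 229.4 204.3] rpy [-3.141e+00 -2.000e-03  9.600e-02] -> tool shift [ -1.  -16.7 166.3] turn z deg -0.1
```

arm_command([
  {"linear": [4, -19, 40], "rotation": [0, 0, 0], "hand": -1},
  {"linear": [0, 0, 45], "rotation": [0, 0, 0], "hand": -1},
  {"linear": [0, 0, 40], "rotation": [0, 0, 0], "hand": -1},
  {"linear": [0, 0, 30], "rotation": [0, 0, 0], "hand": -1},
  {"linear": [0, 0, 11], "rotation": [0, 0, 0], "hand": -1},
])

```text
clock: 19.3
tool_pos: [532.3, 248.0, 34.4]
ee_rot: [3.141, 0.004, 0.096]
ft_force: [0.9, 0.6, -0.6]
grip_width: 0.996
grasp_force: 0.0
```

arm_command([
  {"linear": [0, 0, 0], "rotation": [0, 0, 0], "hand": -1},
  {"linear": [0, 0, 0], "rotation": [0, 0, 0], "hand": 1},
  {"linear": [0, 0, 0], "rotation": [0, 0, 0], "hand": 1},
  {"linear": [0, 0, 0], "rotation": [0, 0, 0], "hand": 1},
  {"linear": [0, 0, 0], "rotation": [0, 0, 0], "hand": 1},
], newtons=40)

```text
clock: 19.8
tool_pos: [535.9, 250.1, 40.7]
ee_rot: [-3.141, -0.005, 0.098]
ft_force: [-0.8, -0.3, 6.2]
grip_width: 0.696
grasp_force: 42.7
```

Run:
```python
from h import *
s=read_state();print(s["grip_width"],s["grasp_force"],s["ft_force"]);go(sm((-78,-125,240)),S()[3])
c=look("wrist");cv2.imwrite("pics/w8.png",c["frame"][:,:,::-1])
```

```text
0.6958999744059375 42.659778014640324 [-0.76521641 -0.32260107  6.15646239]
t 19.8 pos [535.9 250.1  40.7] rpy [-3.141 -0.005  0.098] -> tool shift [ -85.   542.9 -200. ] turn z deg 0.1
```

View pics/w8.png

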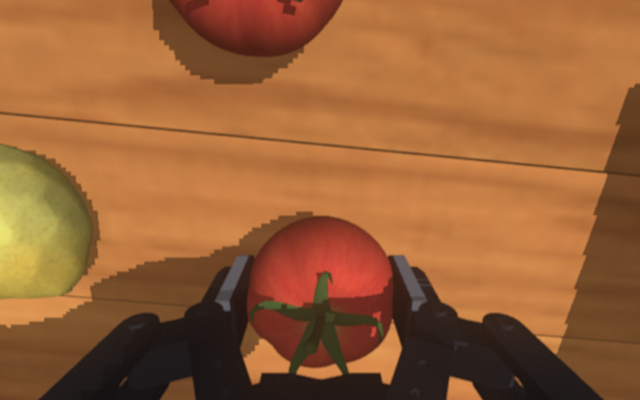

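The tomato is centred between the pads. Lifting it and carrying it to the front of the rack.

arm_command([
  {"linear": [0, 0, -20], "rotation": [0, 0, 0], "hand": 1},
  {"linear": [0, 0, -45], "rotation": [0, 0, 0], "hand": 1},
  {"linear": [0, 0, -50], "rotation": [0, 0, 0], "hand": 1},
  {"linear": [0, 0, -50], "rotation": [0, 0, 0], "hand": 1},
  {"linear": [0, 0, -50], "rotation": [0, 0, 0], "hand": 1},
])

```text
clock: 20.35
tool_pos: [533.4, 249.6, 255.8]
ee_rot: [-3.141, -0.003, 0.097]
ft_force: [0.9, 1.6, -1.0]
grip_width: 0.707
grasp_force: 32.0
```

arm_command([
  {"linear": [-7, 35, -5], "rotation": [0, 0, 0], "hand": 1},
  {"linear": [-7, 46, 0], "rotation": [0, 0, 0], "hand": 1},
  {"linear": [-7, 46, 0], "rotation": [0, 0, 0], "hand": 1},
  {"linear": [-7, 46, 0], "rotation": [0, 0, 0], "hand": 1},
  {"linear": [-7, 46, 0], "rotation": [0, 0, 0], "hand": 1},
])

```text
clock: 20.85
tool_pos: [519.8, 26.6, 258.8]
ee_rot: [3.141, -0.003, 0.098]
ft_force: [0.7, -0.1, -1.0]
grip_width: 0.697
grasp_force: 43.4
```

arm_command([
  {"linear": [-7, 46, 0], "rotation": [0, 0, 0], "hand": 1},
  {"linear": [-7, 46, 0], "rotation": [0, 0, 0], "hand": 1},
  {"linear": [-7, 46, 0], "rotation": [0, 0, 0], "hand": 1},
  {"linear": [-7, 46, 0], "rotation": [0, 0, 0], "hand": 1},
  {"linear": [-7, 46, 0], "rotation": [0, 0, 0], "hand": 1},
])

```text
clock: 21.35
tool_pos: [507.3, -206.0, 258.9]
ee_rot: [3.14, -0.003, 0.097]
ft_force: [0.7, 0.5, -1.4]
grip_width: 0.698
grasp_force: 43.4
```

arm_command([
  {"linear": [-7, 46, 0], "rotation": [0, 0, 0], "hand": 1},
  {"linear": [-7, 46, 0], "rotation": [0, 0, 0], "hand": 1},
  {"linear": [0, 0, 0], "rotation": [0, 0, 0], "hand": 1},
])

```text
clock: 21.65
tool_pos: [501.7, -302.0, 258.6]
ee_rot: [3.138, -0.001, 0.092]
ft_force: [-0.3, 0.5, -1.0]
grip_width: 0.7
grasp_force: 43.5
```

Run:
```python
from h import *
s=read_state();print(s["grip_width"],s["grasp_force"],s["ft_force"]);go(sm((-78,-125,82)),S()[3])
c=look("wrist");cv2.imwrite("pics/w9.png",c["frame"][:,:,::-1])
for f in find(c,"garlic_a"): print(f[0].round(0),f[1].round(0),round(f[2],2),"want",sm((0,-125,64)).round())
```

```text
0.7003058635012399 43.49390238407068 [-0.32737256  0.49057982 -1.04857426]
t 21.6 pos [ 501.7 -302.   258.6] rpy [ 3.138e+00 -1.000e-03  9.200e-02] -> tool shift [  1.5  -3.7 176.6] turn z deg -0.3
[ 579. -289.   78.] [312.  93.] 0.59 want [ 581. -291.   64.]
[ 473. -384.  133.] [420. 245.] 0.31 want [ 581. -291.   64.]
```

arm_command([
  {"linear": [2, -4, 40], "rotation": [0, 0, 0], "hand": 1},
  {"linear": [0, 0, 45], "rotation": [0, 0, 0], "hand": 1},
  {"linear": [0, 0, 45], "rotation": [0, 0, 0], "hand": 1},
  {"linear": [0, 0, 30], "rotation": [0, 0, 0], "hand": 1},
  {"linear": [0, 0, 12], "rotation": [0, 0, 0], "hand": 1},
])

```text
clock: 22.25
tool_pos: [502.5, -289.6, 81.6]
ee_rot: [-3.137, 0.004, 0.099]
ft_force: [-0.5, 0.2, -1.6]
grip_width: 0.698
grasp_force: 43.5
```

arm_command([
  {"linear": [0, 0, 5], "rotation": [0, 0, 0], "hand": 1},
  {"linear": [0, 0, 0], "rotation": [0, 0, 0], "hand": 1},
  {"linear": [0, 0, 0], "rotation": [0, 0, 0], "hand": -1},
  {"linear": [0, 0, 0], "rotation": [0, 0, 0], "hand": -1},
  {"linear": [0, 0, 0], "rotation": [0, 0, 0], "hand": -1},
])

```text
clock: 22.75
tool_pos: [504.9, -293.2, 81.4]
ee_rot: [3.14, -0.002, 0.098]
ft_force: [-0.3, -0.9, -0.1]
grip_width: 0.999
grasp_force: 0.0
```

arm_command([
  {"linear": [0, 0, -30], "rotation": [0, 0, 0], "hand": -1},
  {"linear": [0, 0, -45], "rotation": [0, 0, 0], "hand": -1},
  {"linear": [0, 0, -45], "rotation": [0, 0, 0], "hand": -1},
  {"linear": [0, 0, -45], "rotation": [0, 0, 0], "hand": -1},
  {"linear": [0, 0, -30], "rotation": [0, 0, 0], "hand": -1},
])

```text
clock: 23.25
tool_pos: [505.0, -293.5, 280.0]
ee_rot: [3.138, -0.004, 0.097]
ft_force: [0.6, 0.1, -0.3]
grip_width: 0.999
grasp_force: 0.0
```

Run:
```python
from h import *
c=look("wrist");cv2.imwrite("pics/w10.png",c["frame"][:,:,::-1])
for q in("garlic_a","tomato_a"):
  for f in find(c,q): print(q,f[0].round(0),f[1].round(0),round(f[2],2))
print(sm((0,-125,64)).round(),sm((-78,-125,80)).round())
c=look("top");
for f in find(c,"tomato_a"): print(f[0].round(0),f[1].round(0),round(f[2],2))
go((655,283,190),S()[3])
```

```text
garlic_a [ 580. -290.   79.] [323.  97.] 0.76
tomato_a [ 509. -295.   91.] [321. 178.] 0.84
[ 581. -291.   64.] [ 503. -299.   80.]
[652. 284.  45.] [243. 157.] 0.68
[ 491. -282.   88.] [430. 211.] 0.66
t 23.5 pos [ 503.8 -292.6  274.3] rpy [-3.141e+00  1.000e-03  9.700e-02] -> tool shift [ 206.5 -558.1   84.5] turn z deg 0.0
```

View pics/w10.png

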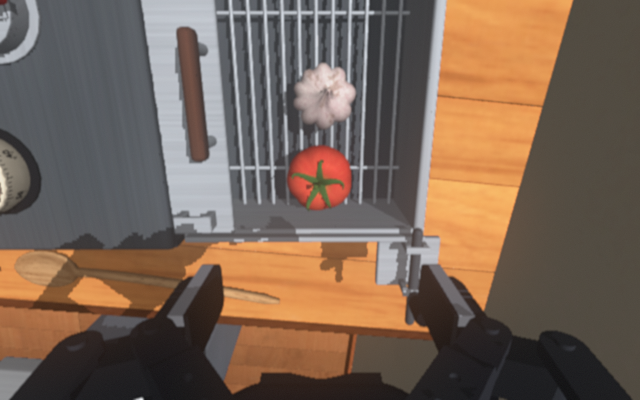

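Garlic (325,95) and tomato (320,178) both stand on the rack. On to the second tomato.

arm_command([
  {"linear": [16, -43, 0], "rotation": [0, 0, 0], "hand": -1},
  {"linear": [16, -43, 0], "rotation": [0, 0, 0], "hand": -1},
  {"linear": [16, -43, 0], "rotation": [0, 0, 0], "hand": -1},
  {"linear": [16, -43, 0], "rotation": [0, 0, 0], "hand": -1},
  {"linear": [16, -43, 0], "rotation": [0, 0, 0], "hand": -1},
])

```text
clock: 24.0
tool_pos: [562.0, -69.1, 272.3]
ee_rot: [-3.14, 0.004, 0.097]
ft_force: [1.3, -0.4, -0.5]
grip_width: 1.0
grasp_force: 0.0
```

arm_command([
  {"linear": [16, -43, 0], "rotation": [0, 0, 0], "hand": -1},
  {"linear": [16, -43, 0], "rotation": [0, 0, 0], "hand": -1},
  {"linear": [16, -43, 0], "rotation": [0, 0, 0], "hand": -1},
  {"linear": [16, -43, 0], "rotation": [0, 0, 0], "hand": -1},
  {"linear": [16, -43, 20], "rotation": [0, 0, 0], "hand": -1},
])

```text
clock: 24.5
tool_pos: [622.4, 152.7, 255.7]
ee_rot: [3.142, -0.003, 0.098]
ft_force: [0.6, -0.3, -0.2]
grip_width: 1.002
grasp_force: 0.0
```

arm_command([
  {"linear": [16, -43, 20], "rotation": [0, 0, 0], "hand": -1},
  {"linear": [16, -43, 20], "rotation": [0, 0, 0], "hand": -1},
  {"linear": [14, -42, 20], "rotation": [0, 0, 0], "hand": -1},
  {"linear": [0, 0, 0], "rotation": [0, 0, 0], "hand": -1},
  {"linear": [0, 0, 0], "rotation": [0, 0, 0], "hand": -1},
])

```text
clock: 25.0
tool_pos: [653.2, 282.9, 190.9]
ee_rot: [3.14, 0.006, 0.099]
ft_force: [0.0, -1.3, 0.1]
grip_width: 1.001
grasp_force: 0.0
```

Run:
```python
from h import *
c=look("wrist");cv2.imwrite("pics/w11.png",c["frame"][:,:,::-1])
for f in find(c,"tomato_a"): print(f[0].round(0),f[1].round(0),round(f[2],2),atz(c,f[1],40).round())
go((655,283,38),S()[3])
```

```text
[664. 282.  51.] [323. 182.] 0.91 [661. 281.  40.]
t 25.1 pos [654.6 281.6 194.2] rpy [3.141e+00 1.000e-03 9.700e-02] -> tool shift [  0.8  -1.5 156.2] turn z deg 0.0
```

arm_command([
  {"linear": [4, 0, 40], "rotation": [0, 0, 0], "hand": -1},
  {"linear": [0, 0, 45], "rotation": [0, 0, 0], "hand": -1},
  {"linear": [0, 0, 40], "rotation": [0, 0, 0], "hand": -1},
  {"linear": [0, 0, 22], "rotation": [0, 0, 0], "hand": -1},
  {"linear": [0, 0, 8], "rotation": [0, 0, 0], "hand": -1},
])

```text
clock: 25.6
tool_pos: [657.1, 280.6, 37.1]
ee_rot: [3.14, 0.005, 0.095]
ft_force: [0.5, 0.7, -0.1]
grip_width: 1.001
grasp_force: 0.0
```

arm_command([
  {"linear": [0, 0, 0], "rotation": [0, 0, 0], "hand": -1},
  {"linear": [0, 0, 0], "rotation": [0, 0, 0], "hand": 1},
  {"linear": [0, 0, 0], "rotation": [0, 0, 0], "hand": 1},
  {"linear": [0, 0, 0], "rotation": [0, 0, 0], "hand": 1},
  {"linear": [0, 0, 0], "rotation": [0, 0, 0], "hand": 1},
])

```text
clock: 26.1
tool_pos: [661.1, 283.5, 43.9]
ee_rot: [-3.141, -0.006, 0.097]
ft_force: [0.1, -0.3, 6.5]
grip_width: 0.703
grasp_force: 43.8
```

arm_command([
  {"linear": [0, 0, -20], "rotation": [0, 0, 0], "hand": 1},
  {"linear": [0, 0, -45], "rotation": [0, 0, 0], "hand": 1},
  {"linear": [0, 0, -50], "rotation": [0, 0, 0], "hand": 1},
  {"linear": [0, 0, -50], "rotation": [0, 0, 0], "hand": 1},
  {"linear": [0, 0, -50], "rotation": [0, 0, 0], "hand": 1},
])

```text
clock: 26.6
tool_pos: [658.3, 282.7, 258.4]
ee_rot: [3.142, -0.001, 0.097]
ft_force: [0.2, 0.2, -1.6]
grip_width: 0.704
grasp_force: 44.0
```

Run:
```python
from h import *
s=read_state();print(s["grip_width"],s["grasp_force"],s["ft_force"]);go(sm((78,-125,240)),S()[3])
c=look("wrist");cv2.imwrite("pics/w12.png",c["frame"][:,:,::-1])
for f in find(c,"tomato_a"): print(f[0].round(0),f[1].round(0),round(f[2],2),read_state()["tool_pos"])
```

```text
0.7036323901532567 44.00317848853717 [ 0.22482564  0.16347451 -1.62459513]
t 26.6 pos [658.3 282.7 258.4] rpy [ 3.142e+00 -1.000e-03  9.700e-02] -> tool shift [-55.  563.7  18.3] turn z deg 0.0
[668. 286. 267.] [315. 292.] 0.81 [662.42497052 284.09744828 268.65565843]
```

arm_command([
  {"linear": [-5, 35, 0], "rotation": [0, 0, 0], "hand": 1},
  {"linear": [-5, 44, 0], "rotation": [0, 0, 0], "hand": 1},
  {"linear": [-5, 44, 0], "rotation": [0, 0, 0], "hand": 1},
  {"linear": [-5, 44, 0], "rotation": [0, 0, 0], "hand": 1},
  {"linear": [-5, 44, 0], "rotation": [0, 0, 0], "hand": 1},
])

```text
clock: 27.2
tool_pos: [653.8, 68.8, 255.6]
ee_rot: [3.141, -0.0, 0.098]
ft_force: [1.3, -0.7, -1.9]
grip_width: 0.699
grasp_force: 44.0
```

arm_command([
  {"linear": [-5, 44, 0], "rotation": [0, 0, 0], "hand": 1},
  {"linear": [-5, 44, 0], "rotation": [0, 0, 0], "hand": 1},
  {"linear": [-5, 44, 0], "rotation": [0, 0, 0], "hand": 1},
  {"linear": [-5, 44, 0], "rotation": [0, 0, 0], "hand": 1},
  {"linear": [-5, 44, 0], "rotation": [0, 0, 0], "hand": 1},
])

```text
clock: 27.7
tool_pos: [650.3, -152.6, 255.7]
ee_rot: [3.142, -0.0, 0.098]
ft_force: [0.5, -0.5, -1.2]
grip_width: 0.703
grasp_force: 44.0
```

arm_command([
  {"linear": [-4, 44, 0], "rotation": [0, 0, 0], "hand": 1},
  {"linear": [-2, 44, 0], "rotation": [0, 0, 0], "hand": 1},
  {"linear": [0, 45, 0], "rotation": [0, 0, 0], "hand": 1},
  {"linear": [0, 0, 0], "rotation": [0, 0, 0], "hand": 1},
  {"linear": [0, 0, 0], "rotation": [0, 0, 0], "hand": 1},
])

```text
clock: 28.2
tool_pos: [657.4, -284.8, 255.1]
ee_rot: [-3.141, 0.0, 0.095]
ft_force: [0.1, 0.6, -0.9]
grip_width: 0.701
grasp_force: 44.1
```

Run:
```python
from h import *
s=read_state();print(s["grip_width"],s["grasp_force"],s["ft_force"]);go(sm((78,-125,85)),S()[3])
```

```text
0.7007547802427782 44.073867124537855 [ 0.12773793  0.59705169 -0.92782105]
t 28.2 pos [ 657.4 -284.8  255.1] rpy [-3.141  0.     0.095] -> tool shift [  1.2  -0.9 170.1] turn z deg -0.1
```

arm_command([
  {"linear": [1, -1, 40], "rotation": [0, 0, 0], "hand": 1},
  {"linear": [0, 0, 45], "rotation": [0, 0, 0], "hand": 1},
  {"linear": [0, 0, 45], "rotation": [0, 0, 0], "hand": 1},
  {"linear": [0, 0, 28], "rotation": [0, 0, 0], "hand": 1},
  {"linear": [0, 0, 10], "rotation": [0, 0, 0], "hand": 1},
])

```text
clock: 28.7
tool_pos: [655.7, -279.2, 83.7]
ee_rot: [-3.135, 0.01, 0.099]
ft_force: [-15.1, 9.5, 25.6]
grip_width: 0.699
grasp_force: 46.4
```

arm_command([
  {"linear": [0, 0, 2], "rotation": [0, 0, 0], "hand": 1},
  {"linear": [0, 0, 0], "rotation": [0, 0, 0], "hand": 1},
  {"linear": [0, 0, 0], "rotation": [0, 0, 0], "hand": -1},
  {"linear": [0, 0, 0], "rotation": [0, 0, 0], "hand": -1},
  {"linear": [0, 0, 0], "rotation": [0, 0, 0], "hand": -1},
])

```text
clock: 29.2
tool_pos: [659.5, -283.1, 86.4]
ee_rot: [3.14, -0.002, 0.098]
ft_force: [-0.4, -0.7, 0.3]
grip_width: 0.997
grasp_force: 0.0
```

arm_command([
  {"linear": [0, 0, -30], "rotation": [0, 0, 0], "hand": -1},
  {"linear": [0, 0, -45], "rotation": [0, 0, 0], "hand": -1},
  {"linear": [0, 0, -45], "rotation": [0, 0, 0], "hand": -1},
  {"linear": [0, 0, -45], "rotation": [0, 0, 0], "hand": -1},
  {"linear": [0, 0, -10], "rotation": [0, 0, 0], "hand": 0},
])

```text
clock: 29.7
tool_pos: [661.3, -284.3, 269.4]
ee_rot: [3.134, -0.011, 0.097]
ft_force: [0.5, -1.0, 0.8]
grip_width: 0.859
grasp_force: 0.0
```

Run:
```python
from h import *
c=look("top");cv2.imwrite("pics/t13.png",cv2.resize(c["frame"][110:280,150:490,::-1],(800,400)))
s=read_state();print(s["grip_width"],s["ft_force"])
go(sm((0,-32,160)),S()[3])
```

```text
0.7795134966756213 [ 0.78694328 -0.04246614  1.39230002]
t 29.8 pos [ 661.1 -284.1  268.3] rpy [ 3.135 -0.01   0.097] -> tool shift [-81.6 -94.5 106.9] turn z deg 0.0
```

View pics/t13.png

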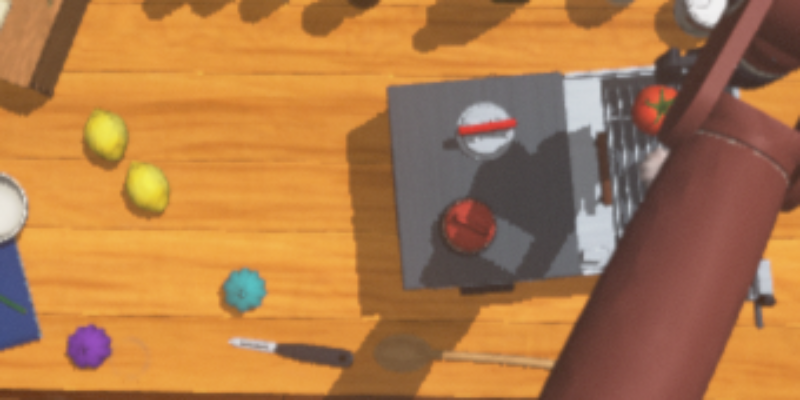

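The second tomato stands at the back of the rack; both lemons and the look-alikes are untouched. Now to the lid handle.

arm_command([
  {"linear": [-27, -31, 0], "rotation": [0, 0, 0], "hand": 0},
  {"linear": [-27, -32, 0], "rotation": [0, 0, 0], "hand": 0},
  {"linear": [-27, -31, 0], "rotation": [0, 0, 0], "hand": 0},
  {"linear": [0, 0, 30], "rotation": [0, 0, 0], "hand": 0},
  {"linear": [0, 0, 20], "rotation": [0, 0, 0], "hand": 0},
])

```text
clock: 30.25
tool_pos: [567.6, -195.9, 207.9]
ee_rot: [-3.141, 0.001, 0.098]
ft_force: [0.7, 0.3, -0.3]
grip_width: 0.496
grasp_force: 0.0
```

arm_command([
  {"linear": [0, 0, 0], "rotation": [0, 0, 0], "hand": 0},
  {"linear": [0, 0, 0], "rotation": [0, 0, 0], "hand": 0},
])

```text
clock: 30.45
tool_pos: [568.6, -197.0, 208.9]
ee_rot: [-3.14, 0.002, 0.097]
ft_force: [0.8, -0.2, -0.2]
grip_width: 0.497
grasp_force: 0.0
```

Run:
```python
from h import *
go(sm((0,-32,159)),S()[3])
c=look("wrist");cv2.imwrite("pics/w14.png",c["frame"][:,:,::-1])
```

```text
t 30.4 pos [ 568.6 -197.   208.9] rpy [-3.14e+00  2.00e-03  9.70e-02] -> tool shift [ 3.2  2.  49.9] turn z deg 0.0
```

View pics/w14.png

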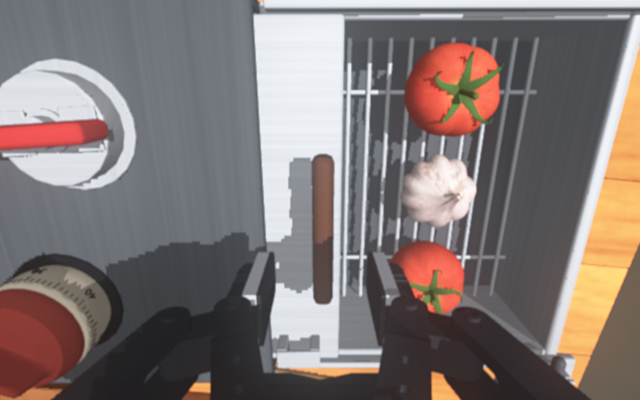

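All three stand on the rack, and the bar at (322,155 to 303) is between the fingers. Gripping it and sliding the lid shut.

arm_command([
  {"linear": [2, 2, 0], "rotation": [0, 0, 0], "hand": 0.3},
  {"linear": [0, 0, 25], "rotation": [0, 0, 0], "hand": 0.3},
  {"linear": [0, 0, 20], "rotation": [0, 0, 0], "hand": 0.3},
  {"linear": [0, 0, 5], "rotation": [0, 0, 0], "hand": 0.3},
  {"linear": [0, 0, 0], "rotation": [0, 0, 0], "hand": 1},
])

```text
clock: 31.0
tool_pos: [571.3, -199.1, 159.9]
ee_rot: [-3.141, 0.001, 0.097]
ft_force: [0.3, -0.3, 0.3]
grip_width: 0.195
grasp_force: 0.0
```

arm_command([
  {"linear": [0, 0, 0], "rotation": [0, 0, 0], "hand": 1},
  {"linear": [0, 0, 0], "rotation": [0, 0, 0], "hand": 1},
  {"linear": [0, 0, 0], "rotation": [0, 0, 0], "hand": 1},
  {"linear": [0, 10, 0], "rotation": [0, 0, 0], "hand": 1},
  {"linear": [0, 25, 0], "rotation": [0, 0, 0], "hand": 1},
])

```text
clock: 31.5
tool_pos: [574.8, -232.5, 160.7]
ee_rot: [-3.139, -0.0, 0.1]
ft_force: [0.2, 4.9, -1.5]
grip_width: 0.128
grasp_force: 43.1
```

arm_command([
  {"linear": [0, 30, 0], "rotation": [0, 0, 0], "hand": 1},
  {"linear": [0, 30, 0], "rotation": [0, 0, 0], "hand": 1},
  {"linear": [0, 30, 0], "rotation": [0, 0, 0], "hand": 1},
  {"linear": [0, 25, 0], "rotation": [0, 0, 0], "hand": 1},
  {"linear": [0, 20, 0], "rotation": [0, 0, 0], "hand": 1},
])

```text
clock: 32.0
tool_pos: [588.3, -369.7, 160.7]
ee_rot: [-3.141, -0.002, 0.097]
ft_force: [0.9, 3.6, -0.5]
grip_width: 0.13
grasp_force: 43.2
```

arm_command([
  {"linear": [0, 14, 0], "rotation": [0, 0, 0], "hand": 1},
  {"linear": [0, 5, 0], "rotation": [0, 0, 0], "hand": 1},
  {"linear": [0, 3, 0], "rotation": [0, 0, 0], "hand": 1},
  {"linear": [0, 0, 0], "rotation": [0, 0, 0], "hand": 1},
])

```text
clock: 32.4
tool_pos: [590.1, -387.1, 160.7]
ee_rot: [-3.135, 0.001, 0.098]
ft_force: [-1.4, 11.9, 4.1]
grip_width: 0.129
grasp_force: 43.7
```

Run:
```python
from h import *
s=read_state();print(s["grip_width"],s["grasp_force"],s["ft_force"]);go(sm((0,-222,159)),S()[3])
```

```text
0.1286798878459176 43.678354024887085 [-1.43957652 11.92935018  4.09434966]
t 32.4 pos [ 590.1 -387.1  160.7] rpy [-3.135e+00  1.000e-03  9.800e-02] -> tool shift [-0.   0.6  1.6] turn z deg 0.1
```

Shut against its stop at 12 N. Now to the bolt.

arm_command([
  {"linear": [0, -2, 0], "rotation": [0, 0, 0], "hand": 0},
  {"linear": [0, 0, 0], "rotation": [0, 0, 0], "hand": 0},
  {"linear": [0, 0, 0], "rotation": [0, 0, 0], "hand": 0},
  {"linear": [0, 0, -25], "rotation": [0, 0, 0], "hand": 0},
  {"linear": [0, 0, -30], "rotation": [0, 0, 0], "hand": 0},
])

```text
clock: 32.9
tool_pos: [588.7, -387.9, 213.6]
ee_rot: [-3.139, 0.003, 0.097]
ft_force: [0.4, 0.1, 0.1]
grip_width: 0.498
grasp_force: 0.0
```

arm_command([
  {"linear": [-43, -4, 0], "rotation": [0, 0, 0], "hand": 0},
  {"linear": [-43, -4, 0], "rotation": [0, 0, 0], "hand": 0},
  {"linear": [-43, -4, 0], "rotation": [0, 0, 0], "hand": 0},
  {"linear": [-42, -4, 0], "rotation": [0, 0, 0], "hand": 0},
  {"linear": [0, 0, 0], "rotation": [0, 0, 0], "hand": 0},
])

```text
clock: 33.4
tool_pos: [414.0, -388.9, 214.6]
ee_rot: [-3.141, 0.002, 0.094]
ft_force: [0.8, 0.4, -0.2]
grip_width: 0.502
grasp_force: 0.0
```

Run:
```python
from h import *
s=read_state();print(s["grip_width"],s["ft_force"]);go(sm((-171,-205,164)),S()[3])
```

```text
0.5021358292869259 [ 0.83329973  0.44342057 -0.18122592]
t 33.4 pos [ 414.  -388.9  214.6] rpy [-3.141e+00  2.000e-03  9.400e-02] -> tool shift [ 4.5 -1.1 50.6] turn z deg -0.2
```

arm_command([
  {"linear": [3, -1, 25], "rotation": [0, 0, 0], "hand": 0},
  {"linear": [0, 0, 20], "rotation": [0, 0, 0], "hand": 0},
  {"linear": [0, 0, 6], "rotation": [0, 0, 0], "hand": 0},
  {"linear": [0, 0, 0], "rotation": [0, 0, 0], "hand": 1},
  {"linear": [0, 0, 0], "rotation": [0, 0, 0], "hand": 1},
])

```text
clock: 33.9
tool_pos: [421.2, -386.8, 164.9]
ee_rot: [-3.139, -0.0, 0.097]
ft_force: [-2.6, 14.8, 4.2]
grip_width: 0.174
grasp_force: 37.4
```

arm_command([
  {"linear": [0, 0, 0], "rotation": [0, 0, 0], "hand": 1},
  {"linear": [0, 0, 0], "rotation": [0, 0, 0], "hand": 1},
  {"linear": [8, 0, 0], "rotation": [0, 0, 0], "hand": 1},
  {"linear": [8, 0, 0], "rotation": [0, 0, 0], "hand": 1},
  {"linear": [6, 0, 0], "rotation": [0, 0, 0], "hand": 1},
])

```text
clock: 34.4
tool_pos: [443.0, -384.5, 165.0]
ee_rot: [-3.139, 0.001, 0.098]
ft_force: [-3.3, 5.7, 1.0]
grip_width: 0.173
grasp_force: 39.1
```

arm_command([
  {"linear": [3, 0, 0], "rotation": [0, 0, 0], "hand": 1},
  {"linear": [2, 0, 0], "rotation": [0, 0, 0], "hand": 1},
  {"linear": [0, 0, 0], "rotation": [0, 0, 0], "hand": 1},
])

```text
clock: 34.7
tool_pos: [445.4, -384.3, 164.9]
ee_rot: [-3.138, 0.008, 0.098]
ft_force: [-11.7, 4.1, 4.9]
grip_width: 0.171
grasp_force: 39.5
```

Run:
```python
from h import *
s=read_state();print(s["grip_width"],s["grasp_force"],s["ft_force"]);go(sm((-147,-205,164)),S()[3])
```

```text
0.1713080474362833 39.5276015996933 [-11.71853215   4.05165072   4.92143497]
t 34.7 pos [ 445.4 -384.3  164.9] rpy [-3.138  0.008  0.098] -> tool shift [-3.2  0.4  0.9] turn z deg 0.1
```

Bolt travelled 24 mm and is at its stop. Releasing it and moving over the vent.

arm_command([
  {"linear": [-2, 0, 0], "rotation": [0, 0, 0], "hand": 0},
  {"linear": [0, 0, 0], "rotation": [0, 0, 0], "hand": 0},
  {"linear": [0, 0, 0], "rotation": [0, 0, 0], "hand": 0},
  {"linear": [0, 0, -45], "rotation": [0, 0, 0], "hand": 0},
  {"linear": [0, 0, -45], "rotation": [0, 0, 0], "hand": 0},
])

```text
clock: 35.2
tool_pos: [445.3, -384.3, 253.6]
ee_rot: [-3.139, 0.002, 0.097]
ft_force: [1.1, -0.2, 0.6]
grip_width: 0.501
grasp_force: 0.0
```

arm_command([
  {"linear": [27, -41, 0], "rotation": [0, 0, 0], "hand": 0},
  {"linear": [27, -41, 0], "rotation": [0, 0, 0], "hand": 0},
  {"linear": [27, -41, 0], "rotation": [0, 0, 0], "hand": 0},
  {"linear": [27, -41, 0], "rotation": [0, 0, 0], "hand": 0},
  {"linear": [27, -41, 0], "rotation": [0, 0, 0], "hand": 0},
])

```text
clock: 35.7
tool_pos: [561.3, -166.1, 255.0]
ee_rot: [3.141, -0.002, 0.097]
ft_force: [0.6, -0.1, 1.3]
grip_width: 0.499
grasp_force: 0.0
```

arm_command([
  {"linear": [27, -41, 0], "rotation": [0, 0, 0], "hand": 0},
  {"linear": [27, -41, 0], "rotation": [0, 0, 0], "hand": 0},
  {"linear": [14, -23, 0], "rotation": [0, 0, 0], "hand": 0},
  {"linear": [0, 0, 0], "rotation": [0, 0, -8.5], "hand": 0},
  {"linear": [0, 0, 0], "rotation": [0, 0, -8.5], "hand": 0},
])

```text
clock: 36.2
tool_pos: [618.5, -55.4, 254.5]
ee_rot: [3.141, -0.001, 0.403]
ft_force: [-0.6, -0.4, 0.2]
grip_width: 0.501
grasp_force: 0.0
```

arm_command([
  {"linear": [0, 0, 0], "rotation": [0, 0, -8.5], "hand": 0},
  {"linear": [0, 0, 0], "rotation": [0, 0, -8.5], "hand": 0},
  {"linear": [0, 0, 0], "rotation": [0, 0, -8.5], "hand": 0},
  {"linear": [0, 0, 0], "rotation": [0, 0, -8.5], "hand": 0},
  {"linear": [0, 0, 0], "rotation": [0, 0, -8.5], "hand": 0},
])

```text
clock: 36.7
tool_pos: [618.1, -56.7, 254.7]
ee_rot: [3.14, -0.0, 1.142]
ft_force: [1.1, 0.1, 0.2]
grip_width: 0.5
grasp_force: 0.0
```

arm_command([
  {"linear": [0, 0, 0], "rotation": [0, 0, -8.5], "hand": 0},
  {"linear": [0, 0, 0], "rotation": [0, 0, -8.5], "hand": 0},
  {"linear": [0, 0, 0], "rotation": [0, 0, -8.5], "hand": 0},
  {"linear": [0, 0, 0], "rotation": [0, 0, -5], "hand": 0},
  {"linear": [0, 0, 0], "rotation": [0, 0, 0], "hand": 0},
])

```text
clock: 37.2
tool_pos: [618.1, -56.7, 254.6]
ee_rot: [3.141, 0.0, 1.668]
ft_force: [0.2, -0.4, 0.6]
grip_width: 0.501
grasp_force: 0.0
```

Run:
```python
from h import *
s=read_state();print(s["grip_width"],s["ft_force"],s["q"].round(2));go(sm((58,105,182)),S()[3]+np.pi/2)
c=look("wrist");cv2.imwrite("pics/w15.png",c["frame"][:,:,::-1])
print(proj(c,sm((58,105,181))).round(),[proj(c,sm((58,105+k,181))).round() for k in(-34,34)])
c=look("top");print(find(c,"bolt_knob"),sm((-147,-205,168)));cv2.imwrite("pics/t15.png",c["frame"][:,:,::-1])
```

```text
0.5010999132922586 [ 0.1543358  -0.41546174  0.63808995] [-0.21  0.04  1.63  0.    1.47 -0.31]
t 37.2 pos [618.1 -56.7 254.6] rpy [3.141 0.    1.668] -> tool shift [ 0.2 -1.8 72.6] turn z deg 0.0
[315. 226.] [array([315., 275.]), array([315., 172.])]
[(array([ 441.79436322, -380.85721981,  127.57914372]), array([469.06702806, 228.20586903]), 0.59)] [ 442.1890055  -384.98474882  168.        ]
```

View pics/w15.png

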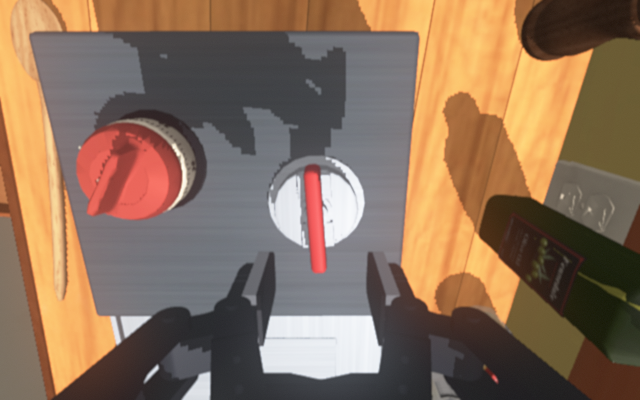

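The vent bar runs (312,168) to (319,272), close to prediction and centred between the fingers; the timer is at (130,170). Gripping the vent and turning it counterclockwise.

arm_command([
  {"linear": [1, -1, 30], "rotation": [0, 0, 0], "hand": 0},
  {"linear": [0, 0, 30], "rotation": [0, 0, 0], "hand": 0},
  {"linear": [0, 0, 10], "rotation": [0, 0, 0], "hand": 0},
  {"linear": [0, 0, 0], "rotation": [0, 0, 0], "hand": 1},
  {"linear": [0, 0, 0], "rotation": [0, 0, 0], "hand": 1},
], newtons=50)

```text
clock: 37.85
tool_pos: [617.0, -56.0, 185.3]
ee_rot: [3.141, 0.0, 1.668]
ft_force: [-13.4, 0.5, -1.6]
grip_width: 0.171
grasp_force: 7.0
```

arm_command([
  {"linear": [0, 0, 0], "rotation": [0, 0, 0], "hand": 1},
  {"linear": [0, 0, 0], "rotation": [0, 0, 0], "hand": 1},
  {"linear": [0, 0, 0], "rotation": [0, 0, -8], "hand": 1},
  {"linear": [0, 0, 0], "rotation": [0, 0, -8], "hand": 1},
  {"linear": [0, 0, 0], "rotation": [0, 0, -8], "hand": 1},
])

```text
clock: 38.35
tool_pos: [615.0, -55.9, 185.3]
ee_rot: [-3.137, -0.002, 2.092]
ft_force: [-8.5, -0.2, 0.4]
grip_width: 0.103
grasp_force: 50.4
```

arm_command([
  {"linear": [0, 0, 0], "rotation": [0, 0, -8], "hand": 1},
  {"linear": [0, 0, 0], "rotation": [0, 0, -8], "hand": 1},
  {"linear": [0, 0, 0], "rotation": [0, 0, -8], "hand": 1},
  {"linear": [0, 0, 0], "rotation": [0, 0, -8], "hand": 1},
  {"linear": [0, 0, 0], "rotation": [0, 0, -8], "hand": 1},
])

```text
clock: 38.85
tool_pos: [615.0, -55.8, 185.3]
ee_rot: [-3.14, -0.005, 2.79]
ft_force: [-9.2, 1.4, 0.4]
grip_width: 0.103
grasp_force: 50.4
```

arm_command([
  {"linear": [0, 0, 0], "rotation": [0, 0, -8], "hand": 1},
  {"linear": [0, 0, 0], "rotation": [0, 0, -8], "hand": 1},
  {"linear": [0, 0, 0], "rotation": [0, 0, -5], "hand": 1},
  {"linear": [0, 0, 0], "rotation": [0, 0, 0], "hand": 1},
])

```text
clock: 39.25
tool_pos: [615.0, -55.8, 185.3]
ee_rot: [3.141, -0.005, -3.13]
ft_force: [-8.9, 0.8, 0.9]
grip_width: 0.107
grasp_force: 50.4
```

Run:
```python
from h import *
s=read_state();print(s["grip_width"],s["grasp_force"],s["ft_force"],s["torque"],s["q"].round(2));go(sm((58,105,184)),S()[3]+np.pi)
```

```text
0.10673138573134432 50.44187128543854 [-8.87363621  0.80466393  0.92231416] [0.1099753  1.34839663 0.11439364] [-0.21  0.09  1.69 -0.    1.36 -1.79]
t 39.2 pos [615.  -55.8 185.3] rpy [ 3.141 -0.005 -3.13 ] -> tool shift [-1.4 -0.8  1.3] turn z deg -4.9
```

arm_command([
  {"linear": [0, 0, 0], "rotation": [0, 0, -3], "hand": 1},
  {"linear": [0, 0, 0], "rotation": [0, 0, -3], "hand": 1},
  {"linear": [0, 0, 0], "rotation": [0, 0, 0], "hand": 1},
])

```text
clock: 39.55
tool_pos: [615.0, -55.8, 185.3]
ee_rot: [3.141, -0.005, -3.027]
ft_force: [-8.8, 0.7, 1.5]
grip_width: 0.102
grasp_force: 50.6
```

Run:
```python
from h import *
s=read_state();print(s["ft_force"],s["torque"]);go(sm((58,105,184)),S()[3]+np.pi)
```

```text
[-8.77409466  0.68179836  1.48006413] [ 0.08887516  1.44531328 -0.46901225]
t 39.5 pos [615.  -55.8 185.3] rpy [ 3.141 -0.005 -3.027] -> tool shift [-1.2 -1.   1.3] turn z deg 1.0
```

arm_command([
  {"linear": [0, 0, 0], "rotation": [0, 0, -3], "hand": 1},
  {"linear": [0, 0, 0], "rotation": [0, 0, -2], "hand": 1},
  {"linear": [0, 0, 0], "rotation": [0, 0, 0], "hand": 1},
])

```text
clock: 39.85
tool_pos: [615.0, -55.9, 185.4]
ee_rot: [3.14, -0.004, -2.944]
ft_force: [-8.3, 0.6, 2.2]
grip_width: 0.106
grasp_force: 73.9
```

Run:
```python
from h import *
s=read_state();print(s["ft_force"],s["torque"]);go(sm((58,105,184)),S()[3]+np.pi)
```

```text
[-8.341369    0.64834175  2.15777225] [ 0.11474255  1.41629237 -1.58785468]
t 39.9 pos [615.  -55.9 185.4] rpy [ 3.14  -0.004 -2.944] -> tool shift [-1.2 -1.1  1.4] turn z deg 5.8
```

The vent is against its open stop (1.6 N m). Releasing it and going over the timer.

arm_command([
  {"linear": [0, 0, 0], "rotation": [0, 0, 0], "hand": 0},
  {"linear": [0, 0, 0], "rotation": [0, 0, 0], "hand": 0},
  {"linear": [0, 0, 0], "rotation": [0, 0, 0], "hand": 0},
  {"linear": [0, 0, -40], "rotation": [0, 0, 0], "hand": 0},
  {"linear": [0, 0, -40], "rotation": [0, 0, 0], "hand": 0},
])

```text
clock: 40.35
tool_pos: [616.0, -55.7, 263.8]
ee_rot: [3.141, -0.003, -2.939]
ft_force: [0.7, 0.1, -0.5]
grip_width: 0.503
grasp_force: 0.0
```

arm_command([
  {"linear": [0, 0, 0], "rotation": [0, 0, 8], "hand": 0},
  {"linear": [0, 0, 0], "rotation": [0, 0, 8], "hand": 0},
  {"linear": [0, 0, 0], "rotation": [0, 0, 8], "hand": 0},
  {"linear": [0, 0, 0], "rotation": [0, 0, 8], "hand": 0},
  {"linear": [0, 0, 0], "rotation": [0, 0, 8], "hand": 0},
])

```text
clock: 40.85
tool_pos: [617.0, -55.9, 265.0]
ee_rot: [3.141, 0.002, 2.64]
ft_force: [-0.0, -0.4, 0.2]
grip_width: 0.502
grasp_force: 0.0
```

arm_command([
  {"linear": [0, 0, 0], "rotation": [0, 0, 8], "hand": 0},
  {"linear": [0, 0, 0], "rotation": [0, 0, 8], "hand": 0},
  {"linear": [0, 0, 0], "rotation": [0, 0, 8], "hand": 0},
  {"linear": [0, 0, 0], "rotation": [0, 0, 8], "hand": 0},
  {"linear": [0, 0, 0], "rotation": [0, 0, 8], "hand": 0},
])

```text
clock: 41.35
tool_pos: [617.0, -55.9, 264.9]
ee_rot: [3.14, 0.001, 1.942]
ft_force: [0.4, -0.2, -0.3]
grip_width: 0.504
grasp_force: 0.0
```

arm_command([
  {"linear": [0, 0, 0], "rotation": [0, 0, 8], "hand": 0},
  {"linear": [0, 0, 0], "rotation": [0, 0, 8], "hand": 0},
  {"linear": [10, -38, 0], "rotation": [0, 0, 0], "hand": 0},
  {"linear": [10, -38, 0], "rotation": [0, 0, 0], "hand": 0},
  {"linear": [10, -37, 0], "rotation": [0, 0, 0], "hand": 0},
])

```text
clock: 41.85
tool_pos: [500.4, -36.9, 264.6]
ee_rot: [3.141, 0.0, 1.668]
ft_force: [0.3, 0.0, 1.1]
grip_width: 0.501
grasp_force: 0.0
```

arm_command([
  {"linear": [0, 0, 0], "rotation": [0, 0, 0], "hand": 0},
  {"linear": [0, 0, 0], "rotation": [0, 0, 0], "hand": 0},
])

```text
clock: 42.05
tool_pos: [501.3, -37.0, 265.1]
ee_rot: [3.139, 0.001, 1.668]
ft_force: [0.0, 0.4, -0.3]
grip_width: 0.501
grasp_force: 0.0
```

Run:
```python
from h import *
s=read_state();print(s["ft_force"],s["q"].round(2));go(sm((-55,135,208)),S()[3]+np.pi/2)
c=look("wrist");cv2.imwrite("pics/w16.png",c["frame"][:,:,::-1])
print([proj(c,sm(p)).round() for p in((-55,135,199),(-55,161,199),(-55,109,199),(58,105,181))])
```

```text
[ 0.006619    0.38038785 -0.26295377] [-0.22 -0.25  1.88 -0.    1.51 -0.32]
t 42.0 pos [501.3 -37.  265.1] rpy [3.139e+00 1.000e-03 1.668e+00] -> tool shift [-0.7 -0.5 57.1] turn z deg 0.1
[array([317., 232.]), array([317., 190.]), array([317., 271.]), array([486., 263.])]
```

View pics/w16.png

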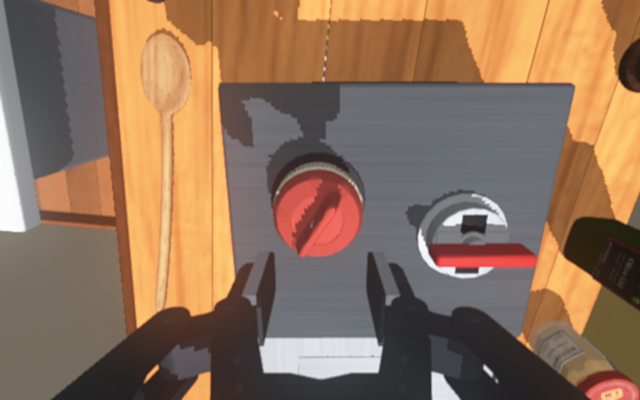

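The vent bar is now horizontal at (485,256), with the openings showing. The timer wing runs from (333,188) to (303,253), about 25° clockwise. I align to it, go down and wind.

arm_command([
  {"linear": [1, -2, 0], "rotation": [0, 0, 8.5], "hand": 0},
  {"linear": [0, 0, 0], "rotation": [0, 0, 8.5], "hand": 0},
  {"linear": [0, 0, 0], "rotation": [0, 0, 7], "hand": 0},
  {"linear": [0, 0, 20], "rotation": [0, 0, 0], "hand": 0},
  {"linear": [0, 0, 20], "rotation": [0, 0, 0], "hand": 0},
])

```text
clock: 42.6
tool_pos: [501.2, -36.7, 225.2]
ee_rot: [3.138, -0.0, 1.249]
ft_force: [-0.8, 0.6, -0.5]
grip_width: 0.5
grasp_force: 0.0
```

arm_command([
  {"linear": [0, 0, 14], "rotation": [0, 0, 0], "hand": 0},
  {"linear": [0, 0, 4], "rotation": [0, 0, 0], "hand": 0},
  {"linear": [0, 0, 0], "rotation": [0, 0, 0], "hand": 1},
  {"linear": [0, 0, 0], "rotation": [0, 0, 0], "hand": 1},
  {"linear": [0, 0, 0], "rotation": [0, 0, 0], "hand": 1},
], newtons=50)

```text
clock: 43.1
tool_pos: [499.7, -36.3, 207.8]
ee_rot: [3.14, -0.0, 1.249]
ft_force: [-1.2, 0.3, 4.8]
grip_width: 0.148
grasp_force: 46.7
```

Run:
```python
from h import *
s=read_state();print(s["grip_width"],s["grasp_force"],s["ft_force"],s["torque"],s["q"].round(2));go(sm((-55,135,207)))
```

```text
0.1480610462049157 46.69827846744738 [-1.18189566  0.27651433  4.77116627] [ 0.06930105  0.28949958 -0.13087067] [-0.22 -0.22  1.95  0.    1.41  0.1 ]
t 43.1 pos [499.7 -36.3 207.8] rpy [ 3.14  -0.     1.249] -> tool shift [-0.9  1.6  0.8]
```

arm_command([
  {"linear": [0, 0, 0], "rotation": [0, 0, 8], "hand": 1},
  {"linear": [0, 0, 0], "rotation": [0, 0, 8], "hand": 1},
  {"linear": [0, 0, 0], "rotation": [0, 0, 8], "hand": 1},
  {"linear": [0, 0, 0], "rotation": [0, 0, 8], "hand": 1},
  {"linear": [0, 0, 0], "rotation": [0, 0, 8], "hand": 1},
])

```text
clock: 43.6
tool_pos: [499.7, -36.8, 207.9]
ee_rot: [3.139, -0.001, 0.546]
ft_force: [-0.7, -1.1, 4.4]
grip_width: 0.149
grasp_force: 47.5
```

Run:
```python
from h import *
s=read_state();print(s["grip_width"],s["grasp_force"],s["ft_force"],s["torque"],s["q"].round(2));go(sm((-55,135,207)))
c=look("wrist");cv2.imwrite("pics/w17.png",c["frame"][:,:,::-1])
```

```text
0.14940959177094598 47.49293448415301 [-0.670551   -1.0822187   4.44971793] [-0.26385177  0.24710622  0.17505969] [-0.22 -0.22  1.95 -0.    1.41  0.8 ]
t 43.6 pos [499.7 -36.8 207.9] rpy [ 3.139e+00 -1.000e-03  5.460e-01] -> tool shift [0.6 1.4 0.9]
```

View pics/w17.png

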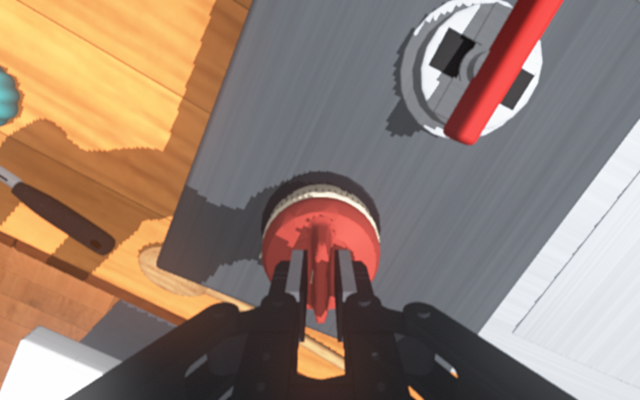

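The wing (320,190 to 315) stays aligned with the pads, so it turned with the grip. Continuing.

arm_command([
  {"linear": [0, 0, 0], "rotation": [0, 0, 8], "hand": 1},
  {"linear": [0, 0, 0], "rotation": [0, 0, 8], "hand": 1},
  {"linear": [0, 0, 0], "rotation": [0, 0, 8], "hand": 1},
  {"linear": [0, 0, 0], "rotation": [0, 0, 8], "hand": 1},
  {"linear": [0, 0, 0], "rotation": [0, 0, 8], "hand": 1},
])

```text
clock: 44.15
tool_pos: [499.8, -37.0, 207.9]
ee_rot: [3.14, -0.003, -0.15]
ft_force: [-1.8, -2.1, 5.0]
grip_width: 0.147
grasp_force: 47.7
```

arm_command([
  {"linear": [0, 0, 0], "rotation": [0, 0, 8], "hand": 1},
  {"linear": [0, 0, 0], "rotation": [0, 0, 8], "hand": 1},
  {"linear": [0, 0, 0], "rotation": [0, 0, 8], "hand": 1},
  {"linear": [0, 0, 0], "rotation": [0, 0, 8], "hand": 1},
  {"linear": [0, 0, 0], "rotation": [0, 0, 8], "hand": 1},
])

```text
clock: 44.65
tool_pos: [499.7, -37.2, 207.9]
ee_rot: [3.141, -0.003, -0.848]
ft_force: [-2.1, -2.5, 6.2]
grip_width: 0.146
grasp_force: 47.6
```

arm_command([
  {"linear": [0, 0, 0], "rotation": [0, 0, 8], "hand": 1},
  {"linear": [0, 0, 0], "rotation": [0, 0, 8], "hand": 1},
  {"linear": [0, 0, 0], "rotation": [0, 0, 8], "hand": 1},
  {"linear": [0, 0, 0], "rotation": [0, 0, 8], "hand": 1},
  {"linear": [0, 0, 0], "rotation": [0, 0, 4], "hand": 1},
])

```text
clock: 45.15
tool_pos: [499.5, -37.3, 207.8]
ee_rot: [-3.14, -0.003, -1.475]
ft_force: [-3.1, -2.6, 5.2]
grip_width: 0.145
grasp_force: 47.6
```

Run:
```python
from h import *
s=read_state();print(s["grip_width"],s["grasp_force"],s["ft_force"],s["torque"],s["q"].round(2));go(sm((-55,135,207)))
```

```text
0.14523058245058268 47.64398870790501 [-3.12031694 -2.60149598  5.15014787] [-0.53715176  0.57000154  0.17249961] [-0.22 -0.22  1.95 -0.    1.41  2.82]
t 45.1 pos [499.5 -37.3 207.8] rpy [-3.140e+00 -3.000e-03 -1.475e+00] -> tool shift [ 0.6 -1.4  0.8]
```

arm_command([
  {"linear": [0, 0, 0], "rotation": [0, 0, 0], "hand": 1},
  {"linear": [0, 0, 0], "rotation": [0, 0, 0], "hand": 0},
  {"linear": [0, 0, 0], "rotation": [0, 0, 0], "hand": 0},
  {"linear": [0, 0, 0], "rotation": [0, 0, 0], "hand": 0},
  {"linear": [0, 0, -35], "rotation": [0, 0, 0], "hand": 0},
])

```text
clock: 45.65
tool_pos: [495.9, -35.4, 235.2]
ee_rot: [3.13, 0.004, -1.473]
ft_force: [1.6, -0.4, -1.3]
grip_width: 0.5
grasp_force: 0.0
```

arm_command([
  {"linear": [0, 0, 0], "rotation": [0, 0, -8.5], "hand": 0},
  {"linear": [0, 0, 0], "rotation": [0, 0, -8.5], "hand": 0},
  {"linear": [0, 0, 0], "rotation": [0, 0, -8.5], "hand": 0},
  {"linear": [0, 0, 0], "rotation": [0, 0, -8.5], "hand": 0},
  {"linear": [0, 0, 0], "rotation": [0, 0, -8.5], "hand": 0},
])

```text
clock: 46.15
tool_pos: [498.9, -36.0, 240.5]
ee_rot: [3.141, 0.001, -0.725]
ft_force: [0.3, 0.8, -0.2]
grip_width: 0.5
grasp_force: 0.0
```

arm_command([
  {"linear": [0, 0, 0], "rotation": [0, 0, -8.5], "hand": 0},
  {"linear": [0, 0, 0], "rotation": [0, 0, -8.5], "hand": 0},
  {"linear": [0, 0, 0], "rotation": [0, 0, -8.5], "hand": 0},
  {"linear": [0, 0, 0], "rotation": [0, 0, -8.5], "hand": 0},
  {"linear": [0, 0, 0], "rotation": [0, 0, -8.5], "hand": 0},
])

```text
clock: 46.65
tool_pos: [498.8, -36.0, 240.5]
ee_rot: [-3.141, 0.001, 0.017]
ft_force: [0.7, 0.3, -0.1]
grip_width: 0.5
grasp_force: 0.0
```

arm_command([
  {"linear": [0, 0, 0], "rotation": [0, 0, -8.5], "hand": 0},
  {"linear": [0, 0, 0], "rotation": [0, 0, -8.5], "hand": 0},
  {"linear": [0, 0, 0], "rotation": [0, 0, -8.5], "hand": 0},
  {"linear": [0, 0, 0], "rotation": [0, 0, -8.5], "hand": 0},
  {"linear": [0, 0, 0], "rotation": [0, 0, -8.5], "hand": 0},
])

```text
clock: 47.15
tool_pos: [498.8, -36.0, 240.5]
ee_rot: [-3.141, 0.0, 0.759]
ft_force: [-0.1, -0.0, 1.0]
grip_width: 0.501
grasp_force: 0.0
```

arm_command([
  {"linear": [0, 0, 0], "rotation": [0, 0, -8.5], "hand": 0},
  {"linear": [0, 0, 0], "rotation": [0, 0, -8.5], "hand": 0},
  {"linear": [0, 0, 0], "rotation": [0, 0, -8.5], "hand": 0},
  {"linear": [0, 0, 0], "rotation": [0, 0, -8.5], "hand": 0},
  {"linear": [0, 0, 0], "rotation": [0, 0, -8.5], "hand": 0},
])

```text
clock: 47.65
tool_pos: [498.8, -36.0, 240.5]
ee_rot: [-3.141, -0.0, 1.501]
ft_force: [-0.0, 0.1, -0.2]
grip_width: 0.496
grasp_force: 0.0
```

arm_command([
  {"linear": [0, 0, 0], "rotation": [0, 0, -8.5], "hand": 0},
  {"linear": [0, 0, 0], "rotation": [0, 0, 0], "hand": 0},
])

```text
clock: 47.85
tool_pos: [498.9, -36.0, 240.5]
ee_rot: [-3.141, -0.0, 1.642]
ft_force: [-0.5, -0.2, 0.1]
grip_width: 0.5
grasp_force: 0.0
```

Run:
```python
from h import *
s=read_state();print(s["grip_width"],s["ft_force"],s["torque"],s["q"].round(2));go((499.5,-37,208))
c=look("wrist");R=c["frame"].astype(int)
# wing orientation: edges inside red cap
p=proj(c,sm((-55,135,199)));x,y=p.astype(int);g=cv2.cvtColor(c["frame"][y-45:y+35,x-35:x+35],cv2.COLOR_RGB2GRAY).astype(float)
gx=cv2.Sobel(g,-1,1,0);gy=cv2.Sobel(g,-1,0,1);print(p,"edge normal angle deg",np.degrees(.5*np.arctan2((2*gx*gy).sum(),(gx**2-gy**2).sum())))
```

```text
0.499706765987809 [-0.53542153 -0.17203338  0.06594491] [-0.03150834  0.00429489 -0.0335548 ] [-0.22 -0.24  1.91  0.    1.47 -0.29]
t 47.9 pos [498.9 -36.  240.5] rpy [-3.141 -0.     1.642] -> tool shift [-1.1  0.6 32.5] 
[321.21413538 253.37613255] edge normal angle deg -1.2445255045362835
```

arm_command([
  {"linear": [-1, 1, 20], "rotation": [0, 0, 0], "hand": 0},
  {"linear": [0, 0, 13], "rotation": [0, 0, 0], "hand": 0},
  {"linear": [0, 0, 0], "rotation": [0, 0, 0], "hand": 1},
  {"linear": [0, 0, 0], "rotation": [0, 0, 0], "hand": 1},
  {"linear": [0, 0, 0], "rotation": [0, 0, 0], "hand": 1},
])

```text
clock: 48.4
tool_pos: [499.6, -37.1, 208.2]
ee_rot: [-3.14, -0.0, 1.641]
ft_force: [-2.6, 0.1, 1.7]
grip_width: 0.146
grasp_force: 46.5
```

arm_command([
  {"linear": [0, 0, 0], "rotation": [0, 0, 0], "hand": 1},
  {"linear": [0, 0, 0], "rotation": [0, 0, 8], "hand": 1},
  {"linear": [0, 0, 0], "rotation": [0, 0, 8], "hand": 1},
  {"linear": [0, 0, 0], "rotation": [0, 0, 8], "hand": 1},
  {"linear": [0, 0, 0], "rotation": [0, 0, 8], "hand": 1},
])

```text
clock: 48.9
tool_pos: [499.6, -37.1, 208.3]
ee_rot: [-3.14, 0.001, 1.078]
ft_force: [-4.2, -0.1, 3.2]
grip_width: 0.145
grasp_force: 47.3
```

arm_command([
  {"linear": [0, 0, 0], "rotation": [0, 0, 8], "hand": 1},
  {"linear": [0, 0, 0], "rotation": [0, 0, 8], "hand": 1},
  {"linear": [0, 0, 0], "rotation": [0, 0, 8], "hand": 1},
  {"linear": [0, 0, 0], "rotation": [0, 0, 8], "hand": 1},
  {"linear": [0, 0, 0], "rotation": [0, 0, 8], "hand": 1},
])

```text
clock: 49.4
tool_pos: [499.5, -37.1, 208.3]
ee_rot: [-3.141, 0.002, 0.38]
ft_force: [-5.0, 0.4, 3.2]
grip_width: 0.147
grasp_force: 47.4
```

arm_command([
  {"linear": [0, 0, 0], "rotation": [0, 0, 8], "hand": 1},
  {"linear": [0, 0, 0], "rotation": [0, 0, 8], "hand": 1},
  {"linear": [0, 0, 0], "rotation": [0, 0, 8], "hand": 1},
  {"linear": [0, 0, 0], "rotation": [0, 0, 8], "hand": 1},
  {"linear": [0, 0, 0], "rotation": [0, 0, 8], "hand": 1},
])

```text
clock: 49.9
tool_pos: [499.5, -37.0, 208.2]
ee_rot: [3.141, 0.002, -0.318]
ft_force: [-3.9, -0.8, 2.7]
grip_width: 0.149
grasp_force: 47.5
```

arm_command([
  {"linear": [0, 0, 0], "rotation": [0, 0, 8], "hand": 1},
  {"linear": [0, 0, 0], "rotation": [0, 0, 8], "hand": 1},
  {"linear": [0, 0, 0], "rotation": [0, 0, 8], "hand": 1},
  {"linear": [0, 0, 0], "rotation": [0, 0, 4], "hand": 1},
  {"linear": [0, 0, 0], "rotation": [0, 0, 0], "hand": 1},
])

```text
clock: 50.4
tool_pos: [499.5, -37.0, 208.2]
ee_rot: [3.14, 0.001, -0.801]
ft_force: [-5.8, 0.5, 3.3]
grip_width: 0.143
grasp_force: 47.4
```

Run:
```python
from h import *
s=read_state();print(s["grip_width"],s["grasp_force"],s["ft_force"],s["torque"],s["joint_torque"][5],s["q"].round(2));go((499.5,-37,208),S()[3]-np.pi/2-5.76+np.pi+np.pi)
```

```text
0.1433237455791685 47.40611752029508 [-5.8470108   0.47354178  3.34416874] [0.06848163 0.98558113 0.07711035] 0.3803564328700304 [-0.22 -0.21  1.95 -0.    1.41  2.15]
t 50.4 pos [499.5 -37.  208.2] rpy [ 3.14e+00  1.00e-03 -8.01e-01] -> tool shift [-0.   0.   0.2] turn z deg 8.6
```

arm_command([
  {"linear": [0, 0, 0], "rotation": [0, 0, 5], "hand": 1},
  {"linear": [0, 0, 0], "rotation": [0, 0, 3], "hand": 1},
  {"linear": [0, 0, 0], "rotation": [0, 0, 3], "hand": 1},
  {"linear": [0, 0, 0], "rotation": [0, 0, 0], "hand": 1},
])

```text
clock: 50.8
tool_pos: [499.6, -37.0, 208.2]
ee_rot: [3.14, 0.001, -0.992]
ft_force: [-6.2, 0.7, 4.1]
grip_width: 0.147
grasp_force: 48.7
```

Run:
```python
from h import *
s=read_state();print(s["grip_width"],s["ft_force"],s["torque"],s["joint_torque"][5],s["q"].round(2));go((499.5,-37,208),S()[3]-np.pi/2-5.76+np.pi+np.pi)
```

```text
0.14741814548748777 [-6.17932157  0.69361849  4.13496305] [0.06505549 0.92937944 0.37848388] 0.571425911039114 [-0.22 -0.21  1.95 -0.    1.41  2.34]
t 50.8 pos [499.6 -37.  208.2] rpy [ 3.14e+00  1.00e-03 -9.92e-01] -> tool shift [-0.   0.1  0.2] turn z deg -2.3
```

arm_command([
  {"linear": [0, 0, 0], "rotation": [0, 0, 3], "hand": 1},
  {"linear": [0, 0, 0], "rotation": [0, 0, 2], "hand": 1},
  {"linear": [0, 0, 0], "rotation": [0, 0, 0], "hand": 1},
])

```text
clock: 51.1
tool_pos: [499.5, -36.9, 208.3]
ee_rot: [3.14, 0.001, -1.076]
ft_force: [-6.3, 1.4, 3.8]
grip_width: 0.141
grasp_force: 58.4
```

Run:
```python
from h import *
s=read_state();print(s["grip_width"],s["ft_force"],s["torque"],s["joint_torque"][5],s["q"].round(2));go((499.5,-37,208),S()[3]-np.pi/2-5.76+np.pi+np.pi)
```

```text
0.14107845954772322 [-6.27336409  1.39719945  3.83743042] [0.1518864  1.05233407 1.07358841] 1.2031815201044083 [-0.22 -0.21  1.95 -0.    1.41  2.43]
t 51.1 pos [499.5 -36.9 208.3] rpy [ 3.140e+00  1.000e-03 -1.076e+00] -> tool shift [0.1 0.1 0.3] turn z deg -7.2
```

The timer is at its stop (torque rising to 1.1 N m). Releasing, backing off and checking.

arm_command([
  {"linear": [0, 0, 0], "rotation": [0, 0, 0], "hand": 0},
  {"linear": [0, 0, 0], "rotation": [0, 0, 0], "hand": 0},
  {"linear": [0, 0, 0], "rotation": [0, 0, 0], "hand": 0},
  {"linear": [0, 0, -30], "rotation": [0, 0, 0], "hand": 0},
  {"linear": [0, 0, -40], "rotation": [0, 0, 0], "hand": 0},
])

```text
clock: 51.6
tool_pos: [498.8, -36.8, 275.8]
ee_rot: [3.137, 0.004, -1.081]
ft_force: [0.7, 0.6, 0.4]
grip_width: 0.502
grasp_force: 0.0
```

arm_command([
  {"linear": [0, 0, -20], "rotation": [0, 0, 0], "hand": 0},
  {"linear": [0, 0, 0], "rotation": [0, 0, 0], "hand": 0},
  {"linear": [0, 0, 0], "rotation": [0, 0, 0], "hand": 0},
])

```text
clock: 51.9
tool_pos: [500.2, -37.1, 297.8]
ee_rot: [-3.141, -0.0, -1.081]
ft_force: [-0.3, 0.4, 0.1]
grip_width: 0.497
grasp_force: 0.0
```

Run:
```python
from h import *
s=read_state();print(s["clock"],s["tool_pos"],s["ft_force"])
for n in("top","scene","wrist"):
  c=look(n)
  for q in("lid_grip","bolt_knob"):
    for f in find(c,q)[:2]: print(n,q,f[0].round(),f[1].round(),round(f[2],2))
  print(n,[proj(c,sm(p)).round() for p in((0,-222,148),(-147,-205,157),(-171,-205,157))])
c=look("wrist")
p=proj(c,sm((-55,135,199)));x,y=p.astype(int);g=cv2.cvtColor(c["frame"][y-35:y+25,x-25:x+25],cv2.COLOR_RGB2GRAY).astype(float)
gx=cv2.Sobel(g,-1,1,0);gy=cv2.Sobel(g,-1,0,1);print(p,"wing normal deg",np.degrees(.5*np.arctan2((2*gx*gy).sum(),(gx**2-gy**2).sum())))
```

```text
51.9 [500.23932808 -37.12146776 297.77548767] [-0.34524465  0.39589049  0.06730566]
top lid_grip [ 587. -291.  121.] [437. 177.] 0.81
top bolt_knob [ 443. -379.  130.] [469. 228.] 0.56
top [array([474., 175.]), array([475., 228.]), array([475., 237.])]
scene lid_grip [ 587. -280.  120.] [250. 149.] 0.91
scene bolt_knob [ 447. -378.  130.] [270. 115.] 0.62
scene [array([235., 125.]), array([270., 108.]), array([275., 105.])]
wrist lid_grip [ 490. -190.  119.] [425.  21.] 0.38
wrist [array([ 495., -486.]), array([ 721., -301.]), array([ 755., -277.])]
[321.69059248 211.56547847] wing normal deg -6.806054929741399
```

```bash
python3 -c "
from workcell import *
print(job_done())"
```

```text
the job is handed in; nothing more can be done
None
```

The job is done and handed in at about 52 s of the 210 s: garlic and both tomatoes on the rack, lemons left alone, lid shut and bolted, vent fully open, timer wound to its stop; the verdict was not shown.

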